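Stir the polishing balls in the wash pan

ROBOT

A 7-joint arm with a two-finger parallel gripper is mounted at the origin on the work surface. World frame = base frame: x ahead of the robot, y to its left, z up, the work surface at z = 0. Lengths are in m, angles in rad, forces in N, time in s.
With the tool pointing down it reaches from about 0.425 to 0.925 m from the base axis. Payload 6.8 kg.
Tool frame: the origin (TCP) lies at the very end of the fingers, on their centre line; the grasp point (between the pads) lies bot.hold_point_z behind it (bot.hold_point_z is the distance from the TCP to the grasp point, in m); x points along the fingers, z is the direction in which the jaws open and shut, and the axes are right-handed (so a half turn about x gives the same grasp; the last joint's range is limited). The gripper opens to 85 mm and grips with 20 to 120 N. Pads are 22 mm wide; open, the fingers measure 114 mm over their backs; the gripper's body (76 mm by 85 mm) begins 54 mm behind the grasp point. The pads swing forward as they close: fully open they stand 13 mm farther back than shut.
Start: joints at [-1.239, 0.477, 0.022, 1.555, -0.011, 1.109, -0.083], TCP at [0.287, 0.611, 0.231] pointing down, gripper open.
Joint ranges: [-2.96, 2.96], [-0.34, 2.1], [-1.41, 1.46], [0.24, 2.44], [-1.37, 4.51], [0.17, 1.92], [-2.96, 2.96]. Speed limits (rad/s): [2.39, 2.39, 3.14, 3.14, 3.14, 3.14, 3.14].

INTERFACE

Orientations are given as a unit quaternion [w, x, y, z].
In Python, from station import bot gives the robot as it stands.
- The arm moves only by the tool drive_tool, never from a script. Its arguments are lists of equal length, an entry for each row: "slide": the shift along the world's x, y, z in mm, a list of three; "turn": the turn, a rotation vector about the world's x, y, z in rad, a list of three; "gripper": the opening, from 0 (shut) to 1 (fully open). A call has 1 to 10 rows; each row is the pose to reach, as a shift and turn from the pose measured when the call began; what a row does not reach only later rows make up. A row lasts 1/10 s, in which the tool goes at most 50 mm and 8.59 degrees, less where a joint would pass 70% of its speed; a pose out of reach is approached as far as the arm can. A call with a gripper value outside its range is refused whole. The fingers move at their own pace and stop on an object; "squeeze" is the grip in N (left out, the last holds). Time passes only in rows, so rows that repeat a pose let the fingers close. It gives the time, the measured TCP pose, the force and the opening at its end, in the units of the state.
- bot.get_obs(): the state, without advancing time (a new reading comes with each control period).
- bot.read_camera(name): name is "scene" or "top"; returns a dict with "color" (384x512x3 uint8, red, green, blue), "fovy" (degrees; the focal length in pixels is half the picture's height over the tangent of half this angle, whatever the lens; pixels are square), "cx", "cy" (the principal point, pixels), "dist_coeffs" ([k1, k2, p1, p2, k3] as OpenCV has them; the pictures are not rectified), "R" (3x3) and "t" (3): a world point X has camera coordinates R X + t. Camera axes: x right, y down, z forward; pixel columns grow to the right and rows downward; lengths in m; the calibration is good to about 2 mm. A picture is of the moment at which its call begins. There is no depth.
- bot.hand_in(): hands the job in, once; it reports no verdict.
The state is a dict: "t": time; "q": joint angles; "joint_vel": joint speeds; "joint_torque": joint torques, N m; "eef_pos": TCP position; "tool_rot": TCP orientation; "contact_force": force on the tool from outside, world axes, zero at the start; "torque": the same for the moment, N m; "gripper_width": opening from 0.0 (shut) to 1.0 (fully open).
Only numpy, scipy, OpenCV 4.12 (cv2) and the standard library are available. Lean on these libraries where they do the work, as an engineer would, in place of code of your own. Each camera call takes 0.05 s, during which the arm holds its last target.

TASK

Take the T-handled stirrer off its fork stand and stir the ceramic balls in the steel pan with it: reach down among them, close to the pan's floor, and go about two full turns anticlockwise (seen from above), keeping about midway between the pan's middle and its wall, so that the heap is well mixed up. Then hang the stirrer back in the fork by its collar, upright and at rest. Keep every ball in the pan, and leave the spray can, mallet and spring alone.

Things in the scene. Friction and masses are not known exactly. Their poses are not given: they have to be found in the camera images.
- pan: Round steel wash pan bolted to the bench by a flange (216 mm across, 4 mm thick); wall 180 mm across outside, 65 mm high, 4 mm thick (inner radius 86 mm), flat inner floor 5 mm above the bench. Origin: centre of the underside, on the bench; z up.
- stirrer: Stirrer, 0.3 kg: round steel rod 16 mm thick, its lower 50 mm a rubber head 32 mm thick; steel collar (56 mm across, 8 mm thick, underside 165 mm above the lower end), and on top a black T-bar handle 84 mm long (body x), 18 mm thick (y), 26 mm high (z 190 to 216 mm). Origin: the rod's lower end, on its axis; z up along the rod. Starts hanging by its collar in the stand's fork.
- stirrer_tip (a point): Middle of the lower end of the stirrer's rubber head (the stirrer's origin).
- stirrer_collar (a point): Centre of the underside of the stirrer's collar, 165 mm above the lower end.
- stirrer_grip (a point): Centre of the stirrer's T-bar handle, 203 mm above the lower end.
- stand: Fork stand bolted to the bench, 185 mm high: foot 130 x 110 x 8 mm, post at x = 47 to 73 mm, and on top a level steel fork. Its two prongs (8 mm thick) point to the stand's -x, ending at x = -43 mm; the slot between, 24 mm wide, is open there and closed at x = +13 mm. A lip 6 mm high on each prong, x = -36 to -43 mm, retains the collar. Origin: on the bench below the seat; z up.
- stand_seat (a point): Middle of the fork's slot at the height of the prong tops (185 mm above the bench); here the centre of the collar's underside lies when the stirrer hangs.
- spray_can: Bystander: white spray can, 54 mm across, 160 mm high, standing. Origin: centre of the underside.
- mallet: Bystander: mallet lying on the bench, wooden handle, grey head, 260 mm long along its x (head at +x, 78 mm wide along y), 26 mm high. Origin: on the bench, middle of its length.
- spring: Bystander: yellow coil spring standing on end, 62 mm across, 95 mm high. Origin: centre of the underside.
- ball1_center (a point): Centre of loose white ceramic polishing ball 1 of 6, 36 mm across, 70 g, in the pan. All balls start heaped in one half of the pan.
- ball2_center (a point): Centre of loose white ceramic polishing ball 2 of 6, 36 mm across, 70 g, in the pan. All balls start heaped in one half of the pan.
- ball3_center (a point): Centre of loose white ceramic polishing ball 3 of 6, 36 mm across, 70 g, in the pan. All balls start heaped in one half of the pan.
- ball4_center (a point): Centre of loose white ceramic polishing ball 4 of 6, 36 mm across, 70 g, in the pan. All balls start heaped in one half of the pan.
- ball5_center (a point): Centre of loose white ceramic polishing ball 5 of 6, 36 mm across, 70 g, in the pan. All balls start heaped in one half of the pan.
- ball6_center (a point): Centre of loose white ceramic polishing ball 6 of 6, 36 mm across, 70 g, in the pan. All balls start heaped in one half of the pan.
There are look-alikes about, which are no part of the job. What is shaped like the stirrer but red is not meant.

How it is judged:
On the way, in this order (a step that is already met when the one before it is completed fails the run):
1. the stirrer's lower end is down in the pan (under 25 mm above the pan's underside, 25 to 85 mm from its middle) in the quarter of the pan with +x, +y (x of stirrer_tip in the frame of pan above 0 m and y of stirrer_tip in the frame of pan above 0 m and horizontal distance between stirrer_tip and pan between 0.025 and 0.085 m and z of stirrer_tip in the frame of pan below 0.025 m), for 0.04 s.
2. the stirrer's lower end is down in the pan (under 25 mm above the pan's underside, 25 to 85 mm from its middle) in the quarter of the pan with -x, +y (x of stirrer_tip in the frame of pan below 0 m and y of stirrer_tip in the frame of pan above 0 m and horizontal distance between stirrer_tip and pan between 0.025 and 0.085 m and z of stirrer_tip in the frame of pan below 0.025 m), for 0.04 s.
3. the stirrer's lower end is down in the pan (under 25 mm above the pan's underside, 25 to 85 mm from its middle) in the quarter of the pan with -x, -y (x of stirrer_tip in the frame of pan below 0 m and y of stirrer_tip in the frame of pan below 0 m and horizontal distance between stirrer_tip and pan between 0.025 and 0.085 m and z of stirrer_tip in the frame of pan below 0.025 m), for 0.04 s.
4. the stirrer's lower end is down in the pan (under 25 mm above the pan's underside, 25 to 85 mm from its middle) in the quarter of the pan with +x, -y (x of stirrer_tip in the frame of pan above 0 m and y of stirrer_tip in the frame of pan below 0 m and horizontal distance between stirrer_tip and pan between 0.025 and 0.085 m and z of stirrer_tip in the frame of pan below 0.025 m), for 0.04 s.
5. the stirrer's lower end is down in the pan (under 25 mm above the pan's underside, 25 to 85 mm from its middle) in the quarter of the pan with +x, +y again: a full turn anticlockwise (all of step 1), for 0.04 s.
At the end, for the whole second after the job is handed in: Stirrer hung in the fork: collar centre within 12 mm sideways and 4 mm in height of the seat, upright within 0.12 rad, under 0.05 m/s. All six balls in the pan (under 85 mm from its middle, under 50 mm above its underside), at least four of them over 25 mm from where they began (horizontal distance between stirrer_collar and stand_seat below 0.012 m and z of stirrer_collar in the frame of stand_seat between -0.004 and 0.004 m and angle between stirrer's own z axis and vertical below 0.12 rad and linear speed of stirrer below 0.05 m/s and horizontal distance between each of ball1_center, ball2_center, ball3_center, ball4_center, ball5_center, ball6_center and pan below 0.085 m and z of each of ball1_center, ball2_center, ball3_center, ball4_center, ball5_center, ball6_center in the frame of pan below 0.05 m and (distance of each of ball1_center, ball2_center, ball3_center, ball4_center from where it was at the start of the episode above 0.025 m or distance of each of ball1_center, ball2_center, ball3_center, ball5_center from where it was at the start of the episode above 0.025 m or distance of each of ball1_center, ball2_center, ball3_center, ball6_center from where it was at the start of the episode above 0.025 m or distance of each of ball1_center, ball2_center, ball4_center, ball5_center from where it was at the start of the episode above 0.025 m or distance of each of ball1_center, ball2_center, ball4_center, ball6_center from where it was at the start of the episode above 0.025 m or distance of each of ball1_center, ball2_center, ball5_center, ball6_center from where it was at the start of the episode above 0.025 m or distance of each of ball1_center, ball3_center, ball4_center, ball5_center from where it was at the start of the episode above 0.025 m or distance of each of ball1_center, ball3_center, ball4_center, ball6_center from where it was at the start of the episode above 0.025 m or distance of each of ball1_center, ball3_center, ball5_center, ball6_center from where it was at the start of the episode above 0.025 m or distance of each of ball1_center, ball4_center, ball5_center, ball6_center from where it was at the start of the episode above 0.025 m or distance of each of ball2_center, ball3_center, ball4_center, ball5_center from where it was at the start of the episode above 0.025 m or distance of each of ball2_center, ball3_center, ball4_center, ball6_center from where it was at the start of the episode above 0.025 m or distance of each of ball2_center, ball3_center, ball5_center, ball6_center from where it was at the start of the episode above 0.025 m or distance of each of ball2_center, ball4_center, ball5_center, ball6_center from where it was at the start of the episode above 0.025 m or distance of each of ball3_center, ball4_center, ball5_center, ball6_center from where it was at the start of the episode above 0.025 m)); the robot touches nothing.
It fails at once if the spray can is moved more than 30 mm (distance of spray_can from where it was at the start of the episode above 0.03 m).
It fails at once if the mallet is moved more than 30 mm (distance of mallet from where it was at the start of the episode above 0.03 m).
It fails at once if the spring is moved more than 30 mm (distance of spring from where it was at the start of the episode above 0.03 m).
It also fails if it takes over 70 s, if anything falls off the work surface, if the arm or the gripper's body presses on something with over 40 N, if the wrist force passes 120 N, or if a joint passes its speed limit or range.

## Working session

There is one attempt and no reset: what is moved stays moved. The work goes in short steps, Python scripts to look and compute and a tool call to move; the robot and the scene stay as the last step left them, time stands still between calls to the robot, and variables do not carry over. Pictures are saved under pics/ and viewed, and the job is handed in when it is done.

Besides the shell and the picture viewer there is one more tool, called after "Request:" by a JSON object that holds its "api" and its "payload", one argument or row to a line. drive_tool: Moves the arm, as the interface text tells. Its arguments: {"type":"object","properties":{"slide":{"type":"array"},"turn":{"type":"array"},"gripper":{"type":"array"},"squeeze":{"type":"number"}},"required":["slide","turn","gripper"]}

```bash
mkdir -p pics; ls; python3 - <<'E'
from station import bot
import cv2,json,pickle
o=bot.get_obs();print({k:(o[k]) for k in o});print(bot.hold_point_z)
for n in("scene","top"):
    c=bot.read_camera(n);pickle.dump(c,open(n+".pkl","wb"))
    cv2.imwrite(f"pics/{n}0.png",c["color"][:,:,::-1])
    print(n,c["fovy"],c["cx"],c["cy"],c["dist_coeffs"],c["R"],c["t"])
E
```

```text
pics
{'t': 0.0, 'q': array([-1.23908539,  0.47780298,  0.02234018,  1.55647344, -0.01149679,
        1.10930344, -0.08308585]), 'joint_vel': array([ 0.00027195,  0.00056783, -0.00141472,  0.00077354,  0.00102388,
        0.00089178,  0.00124804]), 'joint_torque': array([ 1.06951550e-04, -5.96452081e+01,  1.60866939e+00, -2.81188399e+01,
        1.26168964e-02,  9.43697611e-03, -1.23814524e-05]), 'eef_pos': array([0.28715151, 0.61020603, 0.23031452]), 'tool_rot': array([ 0.59649409, -0.37929459,  0.59754699,  0.37850762]), 'contact_force': array([ 0.00609263,  0.03022645, -0.55462549]), 'torque': array([0.01080805, 0.0091987 , 0.03227795]), 'gripper_width': 0.9969053902347347}
0.0187
scene 57.51924194774183 259.5899030781396 196.0286370188423 [-0.01436722  0.          0.          0.          0.        ] [[-0.522588    0.85257086  0.0049712 ]
 [ 0.57657667  0.35769907 -0.73458201]
 [-0.62806141 -0.38101746 -0.6785017 ]] [ 0.34378472 -0.20842724  1.30177133]
top 49.45529822380607 260.8074380239393 189.5863551693574 [0.00545222 0.         0.         0.         0.        ] [[-0.03051354 -0.9994981  -0.00851337]
 [-0.99778433  0.0309628  -0.05888752]
 [ 0.05912156  0.00669764 -0.99822832]] [-0.05206172  0.56485756  0.99661132]
```

View pics/scene0.png

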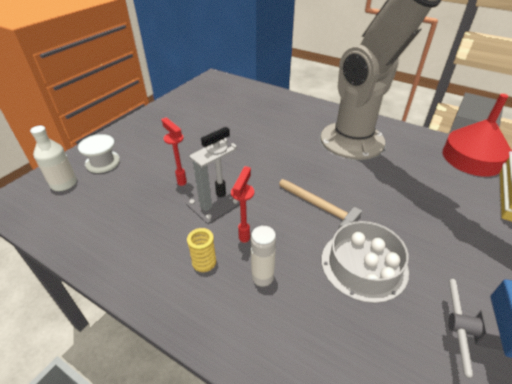

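View pics/top0.png

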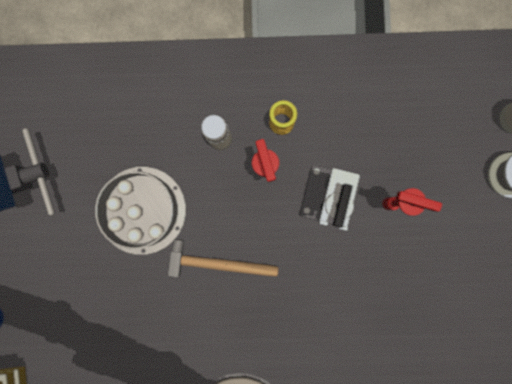

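The black T-bar at scene (215,136) / top (343,205) is the stirrer. The red look-alikes are at scene (172,140) and (243,185), top (415,202) and (265,160). I'll confirm in an enlarged crop and set up the ray helpers.

```bash
cat > h.py <<'E'
import numpy as np,cv2,pickle
def K(c):
    f=c["color"].shape[0]/2/np.tan(np.radians(c["fovy"])/2)
    return np.array([[f,0,c["cx"]],[0,f,c["cy"]],[0,0,1.]])
def proj(c,X):
    r,_=cv2.Rodrigues(np.array(c["R"]));p,_=cv2.projectPoints(np.array(X,float).reshape(-1,3),r,np.array(c["t"],float),K(c),np.array(c["dist_coeffs"],float));return p.reshape(-1,2)
def ray(c,uv):
    n=cv2.undistortPoints(np.array(uv,float).reshape(-1,1,2),K(c),np.array(c["dist_coeffs"],float)).reshape(-1,2)
    d=np.c_[n,np.ones(len(n))]@np.array(c["R"]);o=-np.array(c["R"]).T@np.array(c["t"]);return o,d/np.linalg.norm(d,axis=1)[:,None]
def onz(c,uv,z):
    o,d=ray(c,uv);return o+d*((z-o[2])/d[:,2])[:,None]
def tri(c1,u1,c2,u2):
    o1,d1=ray(c1,[u1]);o2,d2=ray(c2,[u2]);A=np.zeros((3,3));b=np.zeros(3)
    for o,d in((o1,d1[0]),(o2,d2[0])):
        P=np.eye(3)-np.outer(d,d);A+=P;b+=P@o
    X=np.linalg.solve(A,b);return X,[np.linalg.norm((np.eye(3)-np.outer(d,d))@(X-o)) for o,d in((o1,d1[0]),(o2,d2[0]))]
def load(n): return pickle.load(open(n+".pkl","rb"))
def crop(c,x0,y0,x1,y1,s,name):
    cv2.imwrite("pics/"+name,cv2.resize(c["color"][y0:y1,x0:x1,::-1],None,fx=s,fy=s,interpolation=cv2.INTER_CUBIC))
E
python3 - <<'E'
from h import *
s,t=load("scene"),load("top")
crop(t,285,150,385,240,7,"t1.png");crop(s,150,105,270,225,5,"s1.png");crop(t,85,155,195,265,5,"p1.png");crop(s,310,210,420,310,6,"sp1.png")
print("tcp",proj(t,[.287,.610,.23]),proj(s,[.287,.610,.23]))
for n,c,uv in(("red2",t,[265,160]),):print(onz(c,[uv],.2))
E
```

```text
tcp [[-96.60873309 340.44461134]] [[596.15213607 198.99071862]]
[[ 0.61101252 -0.08082125  0.2       ]]
```

View pics/t1.png

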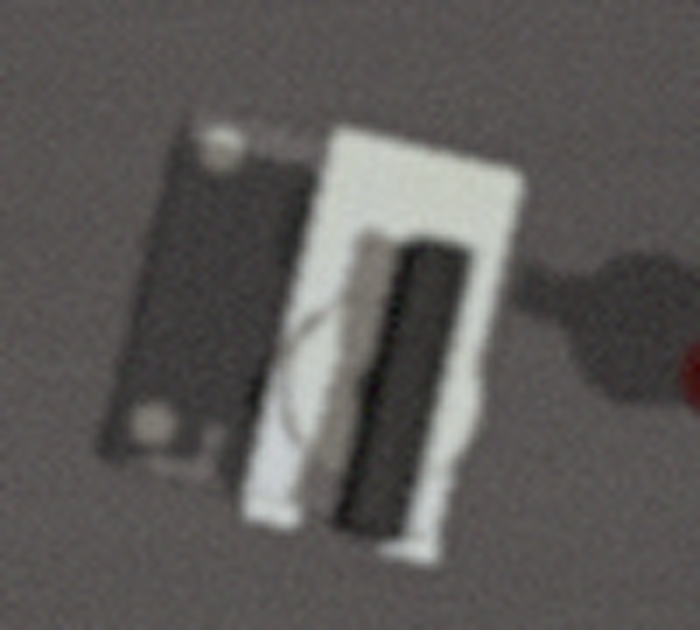

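View pics/s1.png

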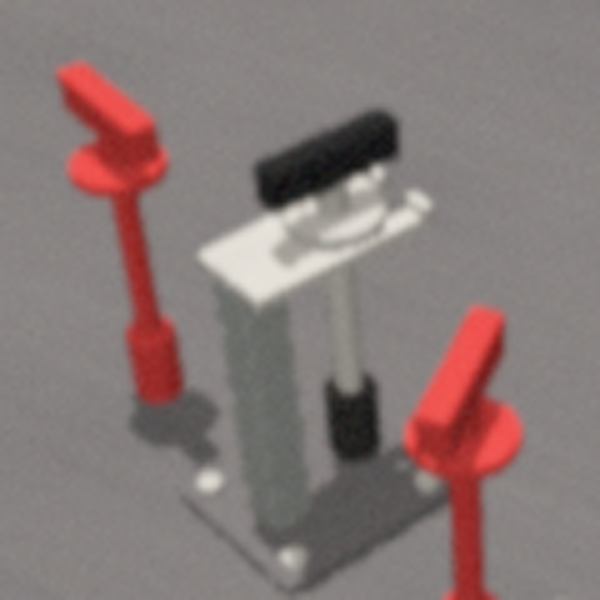

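View pics/p1.png

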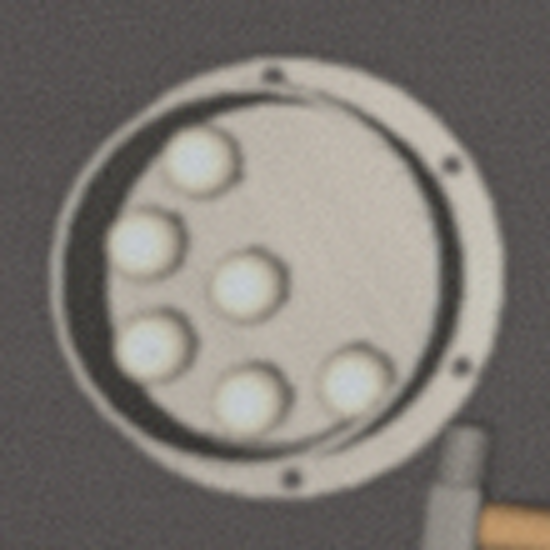

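View pics/sp1.png

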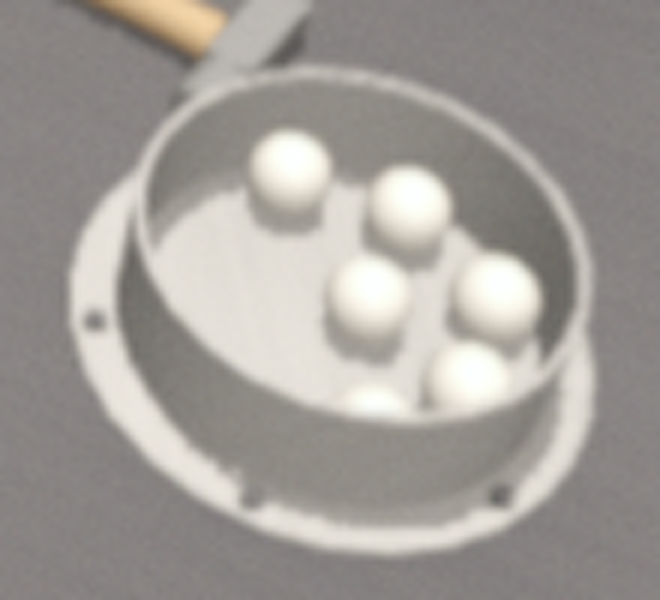

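Confirmed. The black-handled stirrer hangs in the white fork, which is open toward the bottom of the top view (world -x). Both red ones stand free without a fork. Now to measure the positions.

```bash
python3 - <<'E'
from h import *
s,t=load("scene"),load("top")
g=t["color"].astype(int)
# handle
m=((g.max(2)<50)*255).astype(np.uint8); w=np.zeros_like(m); w[175:235,330:360]=m[175:235,330:360]
n,l,st,ce=cv2.connectedComponentsWithStats(w);i=1+st[1:,4].argmax();print(st[i],ce[i])
ys,xs=np.where(l==i);P=onz(t,np.c_[xs,ys],.236)[:,:2];r=cv2.minAreaRect((P*1000).astype(np.float32));print("handle top rect mm",r, P.mean(0))
vals=P-P.mean(0);u,sv,vt=np.linalg.svd(vals,full_matrices=False);print("axis",vt[0],np.degrees(np.arctan2(vt[0][1],vt[0][0])))
# scene handle triangulation of centroid
gs=s["color"].astype(int);ms=np.zeros((384,512),np.uint8);ms[125:150,198:235]=((gs.max(2)<60)*255)[125:150,198:235]
n,l,st,ce2=cv2.connectedComponentsWithStats(ms);j=1+st[1:,4].argmax();print("scene",st[j],ce2[j],"tri",tri(t,ce[i],s,ce2[j]))
# fork
m=((g.min(2)>135)*255).astype(np.uint8);w=np.zeros_like(m);w[160:240,315:365]=m[160:240,315:365]
ys,xs=np.where(w>0);P=onz(t,np.c_[xs,ys],.185)[:,:2]*1000;print("fork rect",cv2.minAreaRect(P.astype(np.float32)),cv2.boxPoints(cv2.minAreaRect(P.astype(np.float32))),len(xs))
# crop corners of fork: (335,128),(522,170),(440,560),(245,515) /7 + (285,150)
c=np.array([[335,128],[522,170],[440,560],[245,515]])/7+[285,150];print("corners",onz(t,c,.185)[:,:2]*1000)
# pan
m=((g.min(2)>110)*255).astype(np.uint8);w=np.zeros_like(m);w[160:258,90:190]=m[160:258,90:190]
cs,_=cv2.findContours(w,cv2.RETR_EXTERNAL,cv2.CHAIN_APPROX_NONE);c=max(cs,key=cv2.contourArea).reshape(-1,2).astype(float)
for z in(.004,.065):
    P=(onz(t,c,z)[:,:2]*1000).astype(np.float32);print("pan",z,cv2.minEnclosingCircle(P),cv2.fitEllipse(P))
# scene flange
m=((gs.min(2)>90)*255)
E
```

```text
[333 185  13  41 118] [338.56779661 205.63559322]
handle top rect mm ((516.500244140625, -217.82293701171875), (9.940409660339355, 78.49589538574219), 77.19603729248047) [ 0.51500532 -0.21722595]
axis [-0.96161443  0.27440425] 164.07348541029933
scene [202 128  27  18 250] [214.972 136.584] tri (array([ 0.51646787, -0.22134861,  0.22407115]), [np.float64(0.0023735741166744785), np.float64(0.0023735741166745527)])
fork rect ((532.9898071289062, -214.17230224609375), (90.27528381347656, 117.30496978759766), 76.59661865234375) [[ 465.47174 -244.48453]
 [ 579.5816  -271.67645]
 [ 600.5079  -183.86008]
 [ 486.398   -156.66815]] 917
corners [[ 591.71672034 -217.88783119]
 [ 577.8176344  -271.34920507]
 [ 466.27836729 -242.8837921 ]
 [ 480.83075063 -187.52213638]]
pan 0.004 ((522.4077758789062, 229.01132202148438), 112.32386016845703) ((522.9832763671875, 227.9685821533203), (214.216064453125, 221.6783905029297), 174.80841064453125)
pan 0.065 ((521.2570190429688, 210.82383728027344), 105.63050079345703) ((521.7982177734375, 209.84323120117188), (201.45098876953125, 208.4686279296875), 174.80836486816406)
```

```bash
python3 - <<'E'
from h import *
s,t=load("scene"),load("top")
g=t["color"].astype(int).max(2)
for r in (188,196,205,214,222):print(r,list(range(326,362))[0],g[r,326:362])
for th in(60,80,100):
    w=np.zeros((384,512),np.uint8);w[180:232,334:358]=(g<th)[180:232,334:358]*255
    n,l,st,ce=cv2.connectedComponentsWithStats(w);i=1+st[1:,4].argmax()
    ys,xs=np.where(l==i);P=onz(t,np.c_[xs,ys],.236)[:,:2]*1000;print(th,st[i],ce[i],cv2.minAreaRect(P.astype(np.float32)),P.mean(0))
X=np.array([.515,-.226,.236]);ax=np.array([.967,-.255,0]);ay=np.array([.255,.967,0])
for a,b in((42,9),(42,-9),(-42,-9),(-42,9)):print(proj(t,X+ax*a/1e3+ay*b/1e3),proj(s,X+ax*a/1e3+ay*b/1e3))
E
```

```text
188 326 [ 60 111 172 194 203 199 205 194 167 143 125 124 124 121 107  76  42  29
  50  51  52  53  45  46  49  87 144 185 200 190 154 106  80  73  63  65]
196 326 [156 169 144 142 167 189 190 165 134 122 123 121 106  72  42  23  53  56
  52  51  58  50  46  75 136 181 200 194 155 113  87  84  88  88  84  82]
205 326 [175 195 202 205 195 167 135 122 117  93  61  37  21  38  53  55  54  59
  51  46  54 102 157 193 205 205 193 151 103  87  90  88  87  93  84  89]
214 326 [196 184 155 134 120 124 122 118  90  58  29  42  50  60  66  55  51  58
  61 108 163 195 202 189 159 121  90  88  86  90  84  89  88  87  81  90]
222 326 [180 151 114  98 101  96  79  42  26  42  51  64  57  57  53  53  57 105
 159 194 198 183 147 104  85  91  81  86  88  92  85  88  95  84  86  87]
60 [334 185  17  42 361] [341.65373961 204.73407202] ((515.3568115234375, -222.14161682128906), (18.29005241394043, 80.59114074707031), 73.58513641357422) [ 516.53112173 -223.12883944]
80 [334 185  17  43 421] [341.55581948 205.46793349] ((514.711669921875, -221.94851684570312), (20.124177932739258, 83.8532485961914), 73.58284759521484) [ 515.14949089 -222.88550743]
100 [334 184  24  48 714] [345.17226891 209.85014006] ((511.042724609375, -230.17579650878906), (43.42504119873047, 89.25923156738281), 87.4685287475586) [ 506.66704091 -229.35655399]
[[343.31270161 182.86562102]] [[203.46291185 139.63157048]]
[[352.59014753 184.98941216]] [[199.1708767  136.74770323]]
[[343.10726004 228.23524412]] [[224.75586431 124.75567049]]
[[333.78013261 226.07543166]] [[229.1159095  127.38180895]]
```

```bash
python3 - <<'E'
from h import *
from scipy.optimize import least_squares
from scipy.spatial.transform import Rotation as Ro
s,t=load("scene"),load("top")
g=t["color"].astype(int)
m=((g.min(2)>110)*255).astype(np.uint8);w=np.zeros_like(m);w[160:258,90:190]=m[160:258,90:190]
w[238:258,168:190]=0
c=max(cv2.findContours(w,cv2.RETR_EXTERNAL,cv2.CHAIN_APPROX_NONE)[0],key=cv2.contourArea).reshape(-1,2).astype(float)
P=onz(t,c,.004)[:,:2]*1000
sel=P[P[:,1]<215]
f=lambda p:np.hypot(sel[:,0]-p[0],sel[:,1]-p[1])-p[2]
r=least_squares(f,[522,228,108],loss="soft_l1");print("top flange",r.x,np.std(f(r.x)),len(sel))
gs=s["color"].astype(int)
m=((gs.min(2)>120)*255).astype(np.uint8);w=np.zeros_like(m);w[222:302,315:415]=m[222:302,315:415]
c=max(cv2.findContours(w,cv2.RETR_EXTERNAL,cv2.CHAIN_APPROX_NONE)[0],key=cv2.contourArea).reshape(-1,2).astype(float)
P=onz(s,c,.004)[:,:2]*1000
d=np.array([.857,.518]);k=(P-r.x[:2])@d;
sel=P[k>20];r2=least_squares(f,[522,228,108],loss="soft_l1");print("scene flange",r2.x,np.std(f(r2.x)),len(sel))
# balls
crop_b=np.array([[202,160],[145,243],[243,287],[152,347],[248,400],[352,382]])/5-.4+[85,155]
print("balls",(onz(t,crop_b,.023)[:,:2]*1000).round())
# bystanders
for n,uv,z in(("can",[214,127],.16),("spring",[283,110],.095),("red1",[265,160],.2),("red2",[415,202],.2),("mallet head",[176,258],.02)):print(n,onz(t,[uv],z)[0].round(3))
q=np.array([0.59649409,-0.37929459,0.59754699,0.37850762]);R=Ro.from_quat(q[[1,2,3,0]]);M=R.as_matrix();print(M.round(3),"z ang",np.degrees(np.arctan2(M[1,2],M[0,2])))
E
```

```text
top flange [523.13070652 224.93657951 106.9004769 ] 2.9247769479998675 122
scene flange [483.71271741 185.12096889 170.17179651] 13.730696707032921 161
balls [[580. 259.]
 [541. 287.]
 [518. 240.]
 [491. 284.]
 [464. 238.]
 [471. 188.]]
can [0.689 0.024 0.16 ]
spring [ 0.737 -0.126  0.095]
red1 [ 0.611 -0.081  0.2  ]
red2 [ 0.518 -0.375  0.2  ]
mallet head [0.405 0.139 0.02 ]
[[-0.001 -0.905  0.426]
 [-0.002  0.426  0.905]
 [-1.    -0.    -0.002]] z ang 64.80277684871254
```

```bash
python3 - <<'E'
from h import *
s,t=load("scene"),load("top")
a=np.linspace(0,2*np.pi,200)
for c,n,b in((t,"ot",(85,155,195,265)),(s,"os",(310,210,420,310))):
    im=cv2.resize(c["color"][:,:,::-1],None,fx=5,fy=5,interpolation=cv2.INTER_CUBIC)
    for r,z,col in((.108,.004,(0,0,255)),(.09,.065,(0,255,0)),(.086,.065,(255,0,0))):
        p=(proj(c,np.c_[.523+r*np.cos(a),.226+r*np.sin(a),0*a+z])+.5)*5-.5
        cv2.polylines(im,[p.round().astype(np.int32)],True,col,1)
    cv2.imwrite(f"pics/{n}.png",im[b[1]*5:b[3]*5,b[0]*5:b[2]*5])
E
```

```text
(no output)
```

View pics/ot.png

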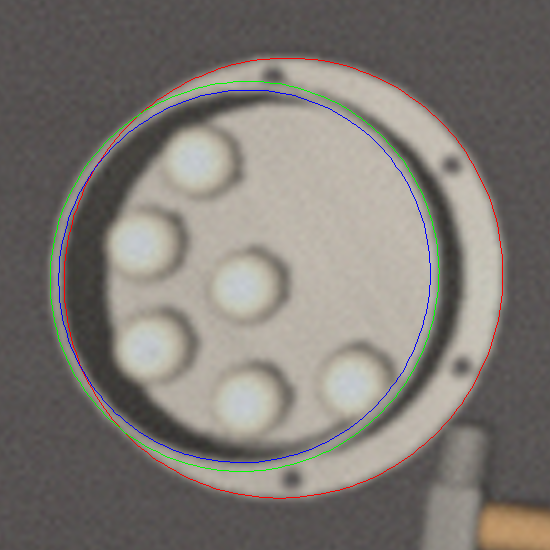

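View pics/os.png

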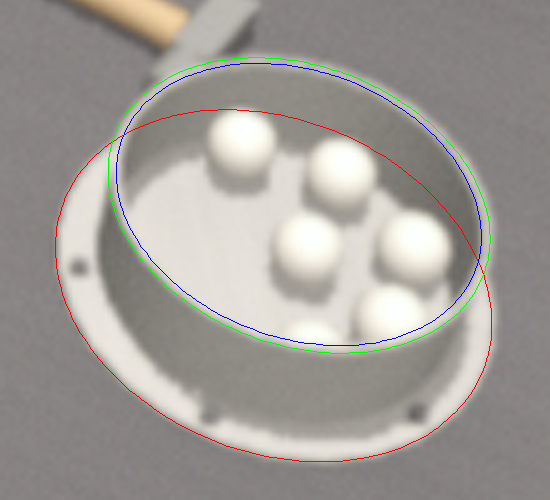

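The pan overlay fits in both views, with its centre at (523, 226) mm. The seat and handle are at about (514.5, -225) mm, and the handle axis is at -15.5°. I'll move over the stirrer.

Request:
{"api": "drive_tool", "payload": {
  "slide": [
    [25,-40,40],
    [50,-80,70],
    [75,-120,100],
    [100,-160,100],
    [125,-200,100],
    [150,-240,100],
    [175,-280,100],
    [200,-320,100],
    [220,-360,100],
    [230,-360,100]
  ],
  "turn": [
    [0,0,0.05],
    [0,0,0.1],
    [0,0,0.169],
    [0,0,0.169],
    [0,0,0.169],
    [0,0,0.169],
    [0,0,0.169],
    [0,0,0.169],
    [0,0,0.169],
    [0,0,0.169]
  ],
  "gripper": [1,1,1,1,1,1,1,1,1,1],
  "squeeze": 100
}}

```text
t: 1.1
eef_pos: [0.5201, 0.2419, 0.3306]
tool_rot: [0.564, -0.426, 0.566, 0.423]
contact_force: [-0.1, 0.4, 0.4]
gripper_width: 0.996
```

Request:
{"api": "drive_tool", "payload": {
  "slide": [
    [0,-48,0],
    [0,-96,0],
    [0,-144,0],
    [0,-192,0],
    [0,-240,0],
    [0,-288,0],
    [0,-336,0],
    [0,-384,0],
    [0,-432,0],
    [0,-475,0]
  ],
  "turn": [
    [0,0,0],
    [0,0,0],
    [0,0,0],
    [0,0,0],
    [0,0,0],
    [0,0,0],
    [0,0,0],
    [0,0,0],
    [0,0,0],
    [0,0,0]
  ],
  "gripper": [1,1,1,1,1,1,1,1,1,1]
}}

```text
t: 2.1
eef_pos: [0.5197, -0.2351, 0.3305]
tool_rot: [0.565, -0.426, 0.566, 0.423]
contact_force: [0.1, 0.2, -1.2]
gripper_width: 0.998
```

Request:
{"api": "drive_tool", "payload": {
  "slide": [
    [0,0,0],
    [0,0,0]
  ],
  "turn": [
    [0,0,0],
    [0,0,0]
  ],
  "gripper": [1,1]
}}

```text
t: 2.3
eef_pos: [0.5194, -0.2358, 0.3301]
tool_rot: [0.565, -0.425, 0.567, 0.423]
contact_force: [-0.1, 1.4, -0.0]
gripper_width: 0.999
```

Request:
{"api": "drive_tool", "payload": {
  "slide": [
    [-5,11,0],
    [-5,11,-25],
    [-5,11,-50],
    [-5,11,-75],
    [-5,11,-95],
    [-5,11,-110],
    [-5,11,-110],
    [-5,11,-110]
  ],
  "turn": [
    [0,0,0],
    [0,0,0],
    [0,0,0],
    [0,0,0],
    [0,0,0],
    [0,0,0],
    [0,0,0],
    [0,0,0]
  ],
  "gripper": [1,1,1,1,1,1,1,1]
}}

```text
t: 3.1
eef_pos: [0.5148, -0.2228, 0.2204]
tool_rot: [0.564, -0.426, 0.566, 0.424]
contact_force: [-0.4, -0.1, 1.0]
gripper_width: 1.0
```

```bash
python3 - <<'E'
from station import bot
from h import *
from scipy.spatial.transform import Rotation as Ro
for n in("scene","top"):
    c=bot.read_camera(n);pickle.dump(c,open(n+"1.pkl","wb"))
crop(load("scene1"),140,60,290,220,4,"s2.png");crop(load("top1"),285,150,385,240,6,"t2.png")
o=bot.get_obs();print(o["eef_pos"],o["q"],o["contact_force"]);M=Ro.from_quat(np.array(o["tool_rot"])[[1,2,3,0]]).as_matrix();print(M.round(3),np.degrees(np.arctan2(M[1,2],M[0,2])))
E
```

```text
[ 0.51516912 -0.22392371  0.22114905] [-0.08564403  0.31919147  0.47566447  1.86911465 -0.16783     0.99019294
  1.74868144] [-0.91660977 -0.82070294  0.23598065]
[[ 0.001 -0.96   0.28 ]
 [-0.005  0.28   0.96 ]
 [-1.    -0.003 -0.004]] 73.75094202995577
```

View pics/s2.png

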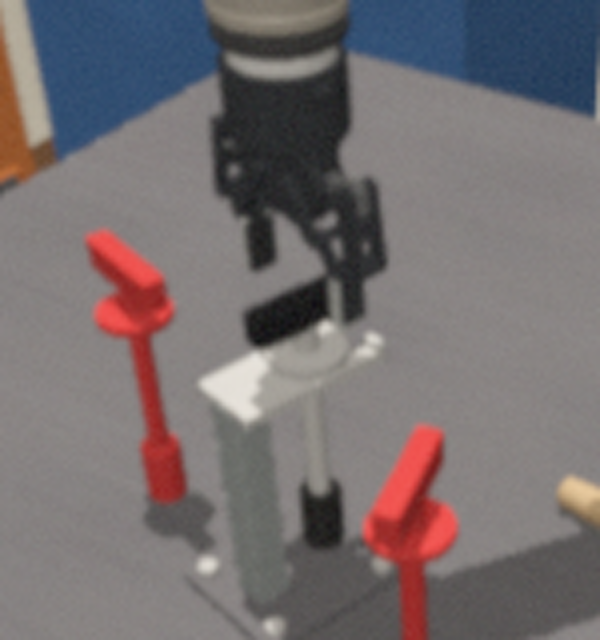

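View pics/t2.png

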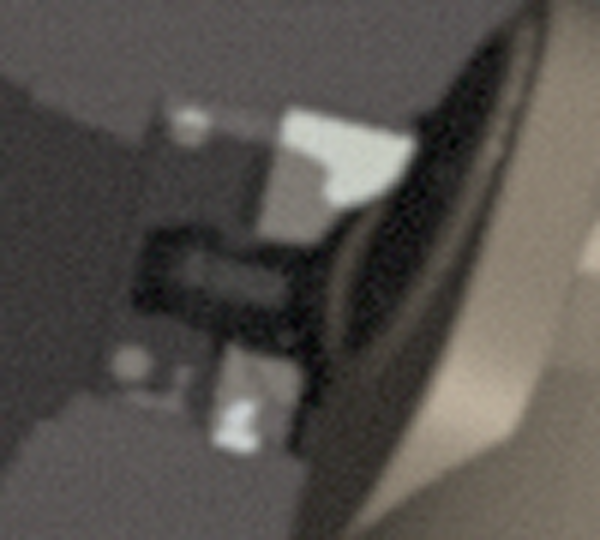

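The scene view shows the fingers straddling the handle (crop 260-350, 240-310). I'll go down and grip.

Request:
{"api": "drive_tool", "payload": {
  "slide": [
    [0,0,-8],
    [0,0,-16],
    [0,0,-16],
    [0,0,-16],
    [0,0,-16],
    [0,0,-16],
    [0,0,-16],
    [0,0,-16],
    [0,0,-16]
  ],
  "turn": [
    [0,0,0.012],
    [0,0,0.012],
    [0,0,0.012],
    [0,0,0.012],
    [0,0,0.012],
    [0,0,0.012],
    [0,0,0.012],
    [0,0,0.012],
    [0,0,0.012]
  ],
  "gripper": [1,1,0,0,0,0,0,0,0],
  "squeeze": 110
}}

```text
t: 4.1
eef_pos: [0.5154, -0.2242, 0.2056]
tool_rot: [0.563, -0.43, 0.564, 0.426]
contact_force: [0.5, -0.7, 5.4]
gripper_width: 0.192
```

Request:
{"api": "drive_tool", "payload": {
  "slide": [
    [0,0,0],
    [0,0,0]
  ],
  "turn": [
    [0,0,0],
    [0,0,0]
  ],
  "gripper": [0,0]
}}

```text
t: 4.3
eef_pos: [0.5153, -0.2242, 0.2056]
tool_rot: [0.563, -0.43, 0.564, 0.426]
contact_force: [-0.8, -0.8, 1.5]
gripper_width: 0.191
```

Gripped at 0.19 opening, about 16-18 mm. The TCP with the stirrer seated is (515.3, -224.2, 205.6) mm. I'll lift over the lip and slide out along the slot.

Request:
{"api": "drive_tool", "payload": {
  "slide": [
    [0,0,7],
    [0,0,14],
    [0,0,14],
    [0,0,14]
  ],
  "turn": [
    [0,0,0],
    [0,0,0],
    [0,0,0],
    [0,0,0]
  ],
  "gripper": [0,0,0,0]
}}

```text
t: 4.7
eef_pos: [0.5154, -0.2241, 0.2197]
tool_rot: [0.563, -0.43, 0.564, 0.426]
contact_force: [-0.3, 0.6, -3.5]
gripper_width: 0.19
```

Request:
{"api": "drive_tool", "payload": {
  "slide": [
    [-10,3,0],
    [-20,5,0],
    [-30,8,0],
    [-40,11,0],
    [-51,14,0],
    [-62,17,0],
    [-73,20,0],
    [-84,23,0],
    [-94,25,0],
    [-94,25,0]
  ],
  "turn": [
    [0,0,0],
    [0,0,0],
    [0,0,0],
    [0,0,0],
    [0,0,0],
    [0,0,0],
    [0,0,0],
    [0,0,0],
    [0,0,0],
    [0,0,0]
  ],
  "gripper": [0,0,0,0,0,0,0,0,0,0]
}}

```text
t: 5.7
eef_pos: [0.4198, -0.1989, 0.2196]
tool_rot: [0.563, -0.429, 0.564, 0.426]
contact_force: [0.4, -0.7, -3.4]
gripper_width: 0.192
```

```bash
python3 - <<'E'
from station import bot
from h import *
from scipy.spatial.transform import Rotation as Ro
for n in("scene","top"):
    c=bot.read_camera(n);pickle.dump(c,open(n+"2.pkl","wb"))
crop(load("scene2"),140,60,290,220,4,"s3.png")
o=bot.get_obs();print(o["eef_pos"],o["gripper_width"],o["contact_force"],o["torque"])
E
```

```text
[ 0.42160734 -0.19911244  0.21992792] 0.19380274576362894 [-0.01200766 -0.08189634 -2.39504983] [-0.0506284  -0.00169648  0.00182314]
```

View pics/s3.png

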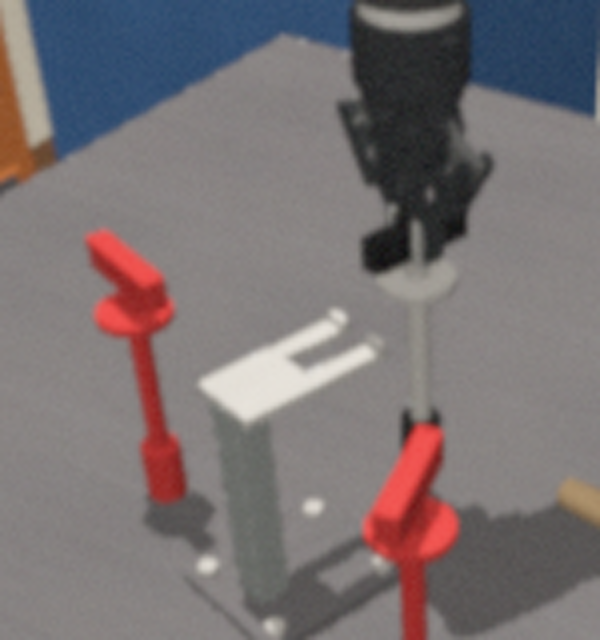

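The scene view shows the stirrer out of the fork, upright, with its collar level. I'll lift it and carry it over the pan's free corner (+x, -y).

Request:
{"api": "drive_tool", "payload": {
  "slide": [
    [0,0,40],
    [0,0,80],
    [13,40,112],
    [26,80,112],
    [39,120,112],
    [52,160,112],
    [65,200,112],
    [78,240,112],
    [91,280,112],
    [104,320,112]
  ],
  "turn": [
    [0,0,0],
    [0,0,0],
    [0,0,0],
    [0,0,0],
    [0,0,0],
    [0,0,0],
    [0,0,0],
    [0,0,0],
    [0,0,0],
    [0,0,0]
  ],
  "gripper": [0,0,0,0,0,0,0,0,0,0]
}}

```text
t: 6.8
eef_pos: [0.5265, 0.1229, 0.3318]
tool_rot: [0.563, -0.43, 0.563, 0.426]
contact_force: [0.1, -1.3, -2.9]
gripper_width: 0.19
```

Request:
{"api": "drive_tool", "payload": {
  "slide": [
    [13,37,0],
    [25,74,0],
    [26,75,0],
    [26,75,0]
  ],
  "turn": [
    [0,0,0],
    [0,0,0],
    [0,0,0],
    [0,0,0]
  ],
  "gripper": [0,0,0,0]
}}

```text
t: 7.2
eef_pos: [0.5528, 0.1992, 0.331]
tool_rot: [0.562, -0.431, 0.563, 0.426]
contact_force: [-0.2, -0.8, -3.0]
gripper_width: 0.192
```

```bash
python3 - <<'E'
from station import bot
from h import *
for n in("scene","top"):
    c=bot.read_camera(n);pickle.dump(c,open(n+"3.pkl","wb"))
crop(load("scene3"),290,120,440,310,3,"s4.png")
o=bot.get_obs();print(o["eef_pos"],o["tool_rot"],o["gripper_width"],o["contact_force"],o["torque"])
print(proj(load("scene3"),[o["eef_pos"]-[0,0,.1856]])-[290,120])
E
```

```text
[0.55275847 0.1966328  0.331542  ] [ 0.56301749 -0.42973375  0.56368906  0.42496453] 0.19091299653729257 [-0.7585272  -0.48354718 -2.52709322] [-0.03470639 -0.03309148 -0.08082725]
[[ 69.51968683 108.8820023 ]]
```

View pics/s4.png

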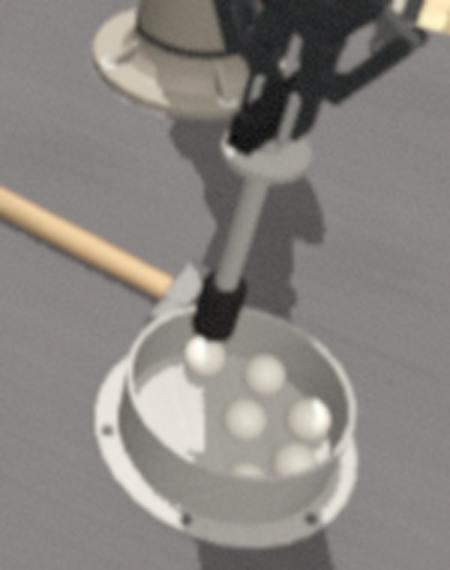

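The predicted tip (69.5, 108.9) matches the seen head bottom (about 71, 110), so the stirrer hangs straight. I'll lower it to about 14 mm above the bench (9 mm above the pan floor), in the ball-free corner.

Request:
{"api": "drive_tool", "payload": {
  "slide": [
    [0,0,-25],
    [0,0,-50],
    [0,0,-75],
    [0,0,-95],
    [0,0,-110],
    [0,0,-120],
    [0,0,-127],
    [0,0,-132],
    [0,0,-132]
  ],
  "turn": [
    [0,0,0],
    [0,0,0],
    [0,0,0],
    [0,0,0],
    [0,0,0],
    [0,0,0],
    [0,0,0],
    [0,0,0],
    [0,0,0]
  ],
  "gripper": [0,0,0,0,0,0,0,0,0]
}}

```text
t: 8.2
eef_pos: [0.5528, 0.1963, 0.1994]
tool_rot: [0.563, -0.43, 0.564, 0.425]
contact_force: [-0.9, 0.5, -3.5]
gripper_width: 0.191
```

```bash
cat > cir.py <<'E'
# rows for circle call: from measured pose, start angle a0, per-row step, rows, keeps r=43
import numpy as np,sys
from station import bot
o=bot.get_obs();p=o["eef_pos"]*1000;C=np.array([523,226,199.6])
a=np.degrees(np.arctan2(p[1]-226,p[0]-523));print(p.round(1),"ang",a.round(1),"r",np.hypot(p[0]-523,p[1]-226).round(1),o["contact_force"].round(1),o["gripper_width"])
for k in range(1,11):
    b=np.radians(a+5*k);print((C+[43*np.cos(b),43*np.sin(b),0]-p).round(0).astype(int).tolist(),end=", ")
E
python3 cir.py
```

```text
[552.8 196.3 199.4] ang -44.9 r 42.0 [-0.9  0.5 -3.5] 0.19058405871632847
[3, 2, 0], [6, 5, 0], [8, 8, 0], [9, 12, 0], [11, 15, 0], [12, 19, 0], [13, 22, 0], [13, 26, 0], [13, 30, 0], [13, 33, 0],
```

Down at tip z ≈ 14 mm, r = 42 mm, angle -45°. Now anticlockwise quarter turns.

Request:
{"api": "drive_tool", "payload": {
  "slide": [
    [4,5,0],
    [8,11,0],
    [11,17,0],
    [13,24,0],
    [14,30,0],
    [13,37,0],
    [11,43,0],
    [9,49,0],
    [5,55,0],
    [1,60,0]
  ],
  "turn": [
    [0,0,0],
    [0,0,0],
    [0,0,0],
    [0,0,0],
    [0,0,0],
    [0,0,0],
    [0,0,0],
    [0,0,0],
    [0,0,0],
    [0,0,0]
  ],
  "gripper": [0,0,0,0,0,0,0,0,0,0]
}}

```text
t: 9.2
eef_pos: [0.551, 0.2542, 0.198]
tool_rot: [0.56, -0.429, 0.567, 0.425]
contact_force: [-5.4, -5.0, -1.1]
gripper_width: 0.191
```

Request:
{"api": "drive_tool", "payload": {
  "slide": [
    [-3,5,1],
    [-8,9,1],
    [-14,12,1],
    [-20,14,1],
    [-27,15,1],
    [-34,14,1],
    [-41,12,1],
    [-47,10,1],
    [-53,7,1],
    [-58,3,1]
  ],
  "turn": [
    [0,0,0],
    [0,0,0],
    [0,0,0],
    [0,0,0],
    [0,0,0],
    [0,0,0],
    [0,0,0],
    [0,0,0],
    [0,0,0],
    [0,0,0]
  ],
  "gripper": [0,0,0,0,0,0,0,0,0,0]
}}

```text
t: 10.2
eef_pos: [0.4956, 0.2564, 0.2002]
tool_rot: [0.562, -0.431, 0.565, 0.423]
contact_force: [4.1, -4.9, -3.4]
gripper_width: 0.193
```

Request:
{"api": "drive_tool", "payload": {
  "slide": [
    [-5,-5,0],
    [-10,-11,0],
    [-13,-17,0],
    [-15,-24,0],
    [-16,-30,0],
    [-15,-37,0],
    [-13,-44,0],
    [-11,-50,0],
    [-7,-56,0],
    [-3,-61,0]
  ],
  "turn": [
    [0,0,0],
    [0,0,0],
    [0,0,0],
    [0,0,0],
    [0,0,0],
    [0,0,0],
    [0,0,0],
    [0,0,0],
    [0,0,0],
    [0,0,0]
  ],
  "gripper": [0,0,0,0,0,0,0,0,0,0]
}}

```text
t: 11.2
eef_pos: [0.4923, 0.1967, 0.2002]
tool_rot: [0.563, -0.43, 0.565, 0.424]
contact_force: [0.2, 5.2, -2.9]
gripper_width: 0.191
```

```bash
cat > look.py <<'E'
import sys
from station import bot
from h import *
n=sys.argv[1]
a=bot.read_camera("scene");pickle.dump(a,open("s.pkl","wb"));crop(a,290,120,440,310,3,f"sl{n}.png")
o=bot.get_obs();print((o["eef_pos"]*1000-[523,226,0]).round(1),o["tool_rot"].round(3),o["gripper_width"],o["contact_force"].round(1))
E
python3 look.py 1
```

```text
[-29.4 -29.8 200.5] [ 0.563 -0.43   0.564  0.424] 0.1889290175650029 [ 2.2  3.9 -3. ]
```

View pics/sl1.png

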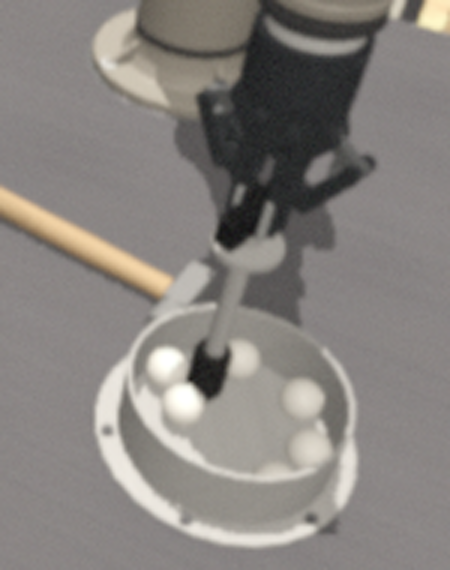

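Scene view: head at crop (208,370), with two balls ahead of it, one behind, and three near the right wall. All balls are in the pan. Continuing.

Request:
{"api": "drive_tool", "payload": {
  "slide": [
    [5,-4,0],
    [11,-8,0],
    [17,-10,0],
    [24,-12,0],
    [30,-13,0],
    [37,-12,0],
    [44,-10,0],
    [50,-8,0],
    [56,-4,0],
    [61,0,0]
  ],
  "turn": [
    [0,0,0],
    [0,0,0],
    [0,0,0],
    [0,0,0],
    [0,0,0],
    [0,0,0],
    [0,0,0],
    [0,0,0],
    [0,0,0],
    [0,0,0]
  ],
  "gripper": [0,0,0,0,0,0,0,0,0,0]
}}

```text
t: 12.25
eef_pos: [0.5531, 0.1958, 0.1994]
tool_rot: [0.562, -0.429, 0.566, 0.424]
contact_force: [-4.9, 1.6, -1.9]
gripper_width: 0.197
```

Request:
{"api": "drive_tool", "payload": {
  "slide": [
    [5,5,0],
    [9,11,0],
    [11,17,0],
    [13,24,0],
    [14,30,0],
    [13,37,0],
    [11,43,0],
    [9,49,0],
    [5,55,0],
    [1,61,0]
  ],
  "turn": [
    [0,0,0],
    [0,0,0],
    [0,0,0],
    [0,0,0],
    [0,0,0],
    [0,0,0],
    [0,0,0],
    [0,0,0],
    [0,0,0],
    [0,0,0]
  ],
  "gripper": [0,0,0,0,0,0,0,0,0,0]
}}

```text
t: 13.25
eef_pos: [0.5529, 0.255, 0.1989]
tool_rot: [0.56, -0.43, 0.568, 0.423]
contact_force: [-1.5, -5.9, -2.6]
gripper_width: 0.191
```

Now at (30, 29) relative to the pan's middle. On with the second turn.

Request:
{"api": "drive_tool", "payload": {
  "slide": [
    [-5,5,0],
    [-10,9,0],
    [-16,11,0],
    [-22,13,0],
    [-29,14,0],
    [-36,13,0],
    [-43,11,0],
    [-49,9,0],
    [-55,6,0],
    [-60,2,0]
  ],
  "turn": [
    [0,0,0],
    [0,0,0],
    [0,0,0],
    [0,0,0],
    [0,0,0],
    [0,0,0],
    [0,0,0],
    [0,0,0],
    [0,0,0],
    [0,0,0]
  ],
  "gripper": [0,0,0,0,0,0,0,0,0,0]
}}

```text
t: 14.25
eef_pos: [0.4945, 0.2578, 0.2]
tool_rot: [0.562, -0.43, 0.566, 0.423]
contact_force: [2.5, -0.7, -3.1]
gripper_width: 0.193
```

Request:
{"api": "drive_tool", "payload": {
  "slide": [
    [-5,-5,0],
    [-10,-11,0],
    [-13,-17,0],
    [-15,-24,0],
    [-15,-30,0],
    [-14,-37,0],
    [-12,-44,0],
    [-10,-50,0],
    [-6,-56,0],
    [-2,-61,0]
  ],
  "turn": [
    [0,0,0],
    [0,0,0],
    [0,0,0],
    [0,0,0],
    [0,0,0],
    [0,0,0],
    [0,0,0],
    [0,0,0],
    [0,0,0],
    [0,0,0]
  ],
  "gripper": [0,0,0,0,0,0,0,0,0,0]
}}

```text
t: 15.25
eef_pos: [0.4926, 0.1961, 0.1999]
tool_rot: [0.562, -0.43, 0.566, 0.423]
contact_force: [1.9, 0.6, -2.8]
gripper_width: 0.193
```

Request:
{"api": "drive_tool", "payload": {
  "slide": [
    [5,-4,0],
    [11,-8,0],
    [17,-10,0],
    [24,-12,0],
    [30,-13,0],
    [37,-12,0],
    [44,-10,0],
    [50,-8,0],
    [56,-4,0],
    [61,0,0]
  ],
  "turn": [
    [0,0,0],
    [0,0,0],
    [0,0,0],
    [0,0,0],
    [0,0,0],
    [0,0,0],
    [0,0,0],
    [0,0,0],
    [0,0,0],
    [0,0,0]
  ],
  "gripper": [0,0,0,0,0,0,0,0,0,0]
}}

```text
t: 16.25
eef_pos: [0.5514, 0.1984, 0.1989]
tool_rot: [0.56, -0.429, 0.567, 0.425]
contact_force: [-4.5, 1.4, -0.9]
gripper_width: 0.19
```

```bash
python3 look.py 2
```

```text
[ 28.7 -27.7 198.8] [ 0.56  -0.429  0.567  0.425] 0.19523388982465767 [-3.5  3.7 -0.7]
```

View pics/sl2.png

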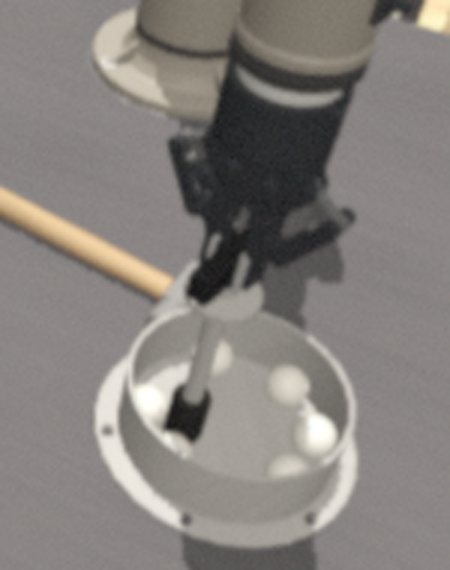

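Two turns done. All six balls are in view: crop (150,400), (178,445), (215,355), (290,385), (315,433), (290,470). One more quarter turn for margin, then lift out.

Request:
{"api": "drive_tool", "payload": {
  "slide": [
    [5,4,0],
    [10,9,0],
    [12,15,0],
    [14,22,0],
    [14,28,0],
    [13,35,0],
    [11,41,0],
    [9,47,0],
    [5,53,0],
    [1,58,0]
  ],
  "turn": [
    [0,0,0],
    [0,0,0],
    [0,0,0],
    [0,0,0],
    [0,0,0],
    [0,0,0],
    [0,0,0],
    [0,0,0],
    [0,0,0],
    [0,0,0]
  ],
  "gripper": [0,0,0,0,0,0,0,0,0,0]
}}

```text
t: 17.3
eef_pos: [0.5528, 0.256, 0.1991]
tool_rot: [0.56, -0.43, 0.567, 0.425]
contact_force: [0.4, -3.4, -1.4]
gripper_width: 0.195
```

```bash
python3 look.py 3
```

```text
[ 28.7  30.5 198.8] [ 0.559 -0.43   0.567  0.425] 0.19678529595925592 [-0.3 -3.1 -0.9]
```

View pics/sl3.png

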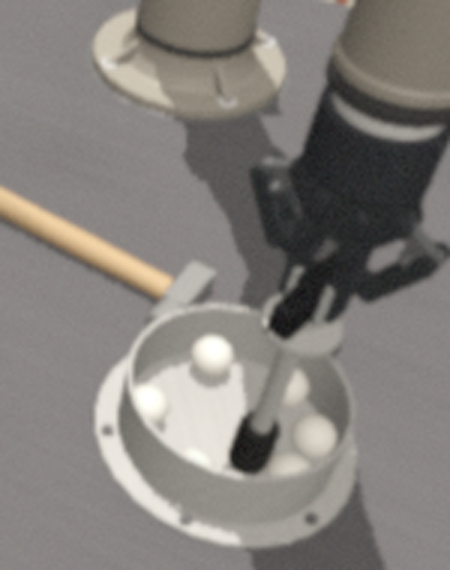

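```bash
python3 - <<'E'
from h import *
s=load("s")
c=np.array([[212,355],[150,402],[195,462],[292,386],[316,436],[290,472]])/3-.33+[290,120]
P=onz(s,c,.023)[:,:2]*1000
I=np.array([[580,259],[541,287],[518,240],[491,284],[464,238],[471,188]])
print(P.round(),np.hypot(*(P-[523,226]).T).round());print(np.hypot(P[:,None,0]-I[None,:,0],P[:,None,1]-I[None,:,1]).round())
E
```

```text
[[463. 192.]
 [541. 166.]
 [578. 219.]
 [461. 263.]
 [502. 295.]
 [548. 287.]] [68. 63. 56. 72. 72. 66.]
[[134. 122.  72.  96.  46.   9.]
 [101. 121.  78. 128. 106.  73.]
 [ 40.  77.  64. 109. 116. 112.]
 [119.  84.  62.  37.  25.  76.]
 [ 86.  40.  57.  16.  69. 112.]
 [ 43.   7.  56.  57.  97. 125.]]
```

Some resting spots are close to original ball spots (9, 7 and 16 mm), and the balls can't be told apart. Half a turn more should sweep the balls into the half that started empty, so identity won't matter.

Request:
{"api": "drive_tool", "payload": {
  "slide": [
    [-4,4,1],
    [-9,8,1],
    [-15,10,1],
    [-22,12,1],
    [-29,13,1],
    [-36,12,1],
    [-43,10,1],
    [-49,8,1],
    [-55,5,1],
    [-60,0,1]
  ],
  "turn": [
    [0,0,0],
    [0,0,0],
    [0,0,0],
    [0,0,0],
    [0,0,0],
    [0,0,0],
    [0,0,0],
    [0,0,0],
    [0,0,0],
    [0,0,0]
  ],
  "gripper": [0,0,0,0,0,0,0,0,0,0]
}}

```text
t: 18.35
eef_pos: [0.4934, 0.2558, 0.2005]
tool_rot: [0.561, -0.43, 0.566, 0.424]
contact_force: [4.3, -2.0, -3.5]
gripper_width: 0.197
```

Request:
{"api": "drive_tool", "payload": {
  "slide": [
    [-5,-5,0],
    [-10,-11,0],
    [-13,-17,0],
    [-15,-24,0],
    [-15,-30,0],
    [-14,-37,0],
    [-12,-44,0],
    [-10,-50,0],
    [-6,-56,0],
    [-2,-61,0]
  ],
  "turn": [
    [0,0,0],
    [0,0,0],
    [0,0,0],
    [0,0,0],
    [0,0,0],
    [0,0,0],
    [0,0,0],
    [0,0,0],
    [0,0,0],
    [0,0,0]
  ],
  "gripper": [0,0,0,0,0,0,0,0,0,0]
}}

```text
t: 19.35
eef_pos: [0.4941, 0.1971, 0.2019]
tool_rot: [0.563, -0.431, 0.563, 0.424]
contact_force: [5.1, 4.9, -3.4]
gripper_width: 0.194
```

```bash
python3 look.py 4
```

```text
[-28.2 -29.8 201.9] [ 0.564 -0.43   0.563  0.424] 0.1865672837662301 [ 5.9  4.1 -3.5]
```

View pics/sl4.png

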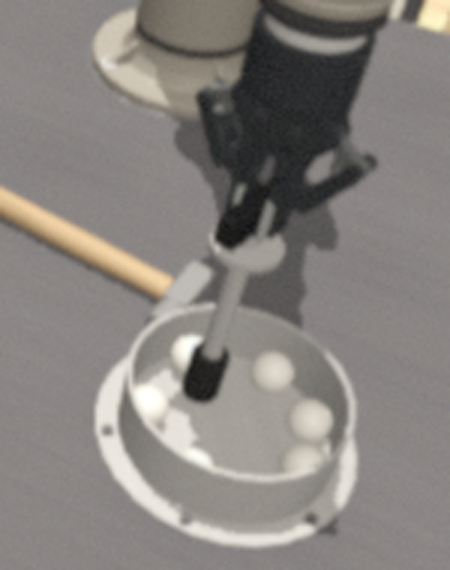

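```bash
python3 - <<'E'
from h import *
s=load("s")
c=np.array([[185,354],[150,402],[195,462],[272,371],[312,420],[303,464]])/3-.33+[290,120]
P=onz(s,c,.023)[:,:2]*1000
I=np.array([[580,259],[541,287],[518,240],[491,284],[464,238],[471,188]])
print(P.round(),np.hypot(*(P-[523,226]).T).round());print(np.hypot(P[:,None,0]-I[None,:,0],P[:,None,1]-I[None,:,1]).round())
print(proj(s,[.494,.197,.015])-[290,120])
E
```

```text
[[475. 172.]
 [541. 166.]
 [578. 219.]
 [453. 243.]
 [488. 288.]
 [535. 294.]] [72. 63. 56. 72. 71. 69.]
[[137. 133.  81. 113.  67.  17.]
 [101. 121.  78. 128. 106.  73.]
 [ 40.  77.  64. 109. 116. 112.]
 [128.  98.  65.  55.  12.  58.]
 [ 97.  53.  57.   5.  55. 101.]
 [ 57.   9.  56.  45.  90. 124.]]
[[ 67.36255732 128.39211631]]
```

The balls lie against the wall (r ≈ 70), and the head at r = 43 squeezes past them, so each pass nudges them only about 20 mm. They have probably moved enough, but to be sure I'll lift, re-enter at 40°, and push the balls round with one sweep at r = 56 mm.

Request:
{"api": "drive_tool", "payload": {
  "slide": [
    [0,0,30],
    [0,0,60],
    [20,18,62],
    [40,36,62],
    [60,54,62],
    [71,66,62],
    [71,66,62],
    [71,66,30],
    [71,66,0],
    [71,66,-1]
  ],
  "turn": [
    [0,0,0],
    [0,0,0],
    [0,0,0],
    [0,0,0],
    [0,0,0],
    [0,0,0],
    [0,0,0],
    [0,0,0],
    [0,0,0],
    [0,0,0]
  ],
  "gripper": [0,0,0,0,0,0,0,0,0,0]
}}

```text
t: 20.4
eef_pos: [0.5618, 0.26, 0.1963]
tool_rot: [0.56, -0.43, 0.567, 0.424]
contact_force: [-0.0, -0.9, -3.1]
gripper_width: 0.19
```

```bash
python3 look.py 5; python3 - <<'E'
import numpy as np
for a0 in range(40,260,10):print(a0,(56*np.cos(np.radians(a0))).round(1),(56*np.sin(np.radians(a0))).round(1))
E
```

```text
[ 40.4  34.7 198.7] [ 0.561 -0.43   0.566  0.424] 0.1946284890583979 [-0.7  0.3 -1.9]
40 42.9 36.0
50 36.0 42.9
60 28.0 48.5
70 19.2 52.6
80 9.7 55.1
90 0.0 56.0
100 -9.7 55.1
110 -19.2 52.6
120 -28.0 48.5
130 -36.0 42.9
140 -42.9 36.0
150 -48.5 28.0
160 -52.6 19.2
170 -55.1 9.7
180 -56.0 0.0
190 -55.1 -9.7
200 -52.6 -19.2
210 -48.5 -28.0
220 -42.9 -36.0
230 -36.0 -42.9
240 -28.0 -48.5
250 -19.2 -52.6
```

View pics/sl5.png

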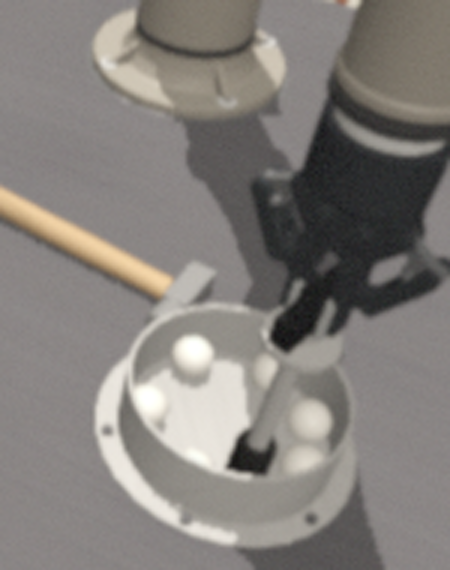

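The head is down on the free side at rel (40, 35), and the balls are where expected. Sweeping at r ≈ 56.

Request:
{"api": "drive_tool", "payload": {
  "slide": [
    [-1,5,1],
    [-5,9,1],
    [-9,12,1],
    [-13,15,1],
    [-17,16,1],
    [-22,18,1],
    [-26,20,1],
    [-31,21,1],
    [-36,21,1],
    [-41,22,1]
  ],
  "turn": [
    [0,0,0],
    [0,0,0],
    [0,0,0],
    [0,0,0],
    [0,0,0],
    [0,0,0],
    [0,0,0],
    [0,0,0],
    [0,0,0],
    [0,0,0]
  ],
  "gripper": [0,0,0,0,0,0,0,0,0,0]
}}

```text
t: 21.45
eef_pos: [0.5242, 0.2789, 0.2007]
tool_rot: [0.562, -0.431, 0.566, 0.422]
contact_force: [3.6, -8.4, 0.3]
gripper_width: 0.195
```

```bash
python3 look.py 6
```

```text
[  0.4  53.  200.6] [ 0.561 -0.431  0.566  0.422] 0.18883766926482035 [ 3.1 -9.2  0.1]
```

View pics/sl6.png

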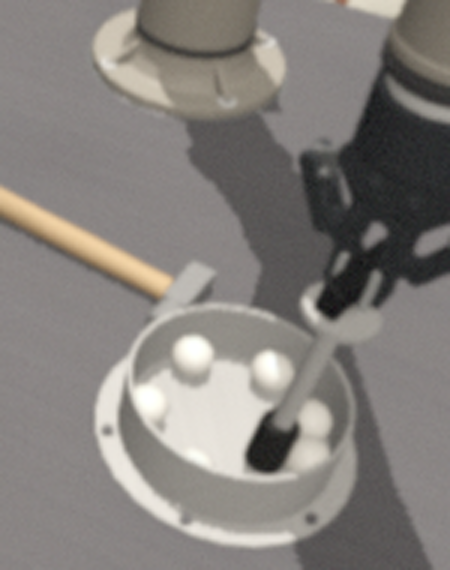

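```bash
python3 - <<'E'
from h import *
s=load("s")
for z in(.015,.04,.065,.18,.188): print(z,(proj(s,[.5234,.279,z])[0]-[290,120])*3+1)
crop(s,360,200,430,290,7,"z6.png")
E
```

```text
0.015 [286.44468131 451.6809344 ]
0.04 [294.21946907 433.28537541]
0.065 [302.31093231 414.12813386]
0.18 [344.20469656 314.73776626]
0.188 [347.44214301 307.04288414]
```

View pics/z6.png

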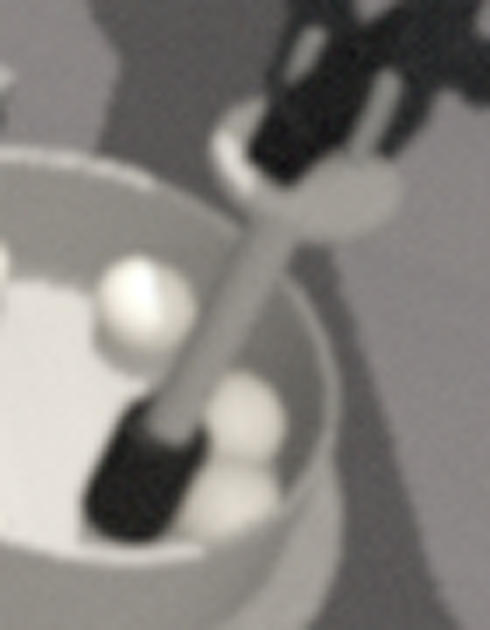

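```bash
python3 - <<'E'
from h import *
s=load("s")
for n,c in(("init",None),("sl1",[[165,367],[183,403],[240,358],[302,400],[312,450],[275,478]]),("sl2",[[150,400],[178,447],[215,357],[290,386],[316,434],[290,472]]),("sl3",[[212,355],[150,402],[195,462],[292,386],[316,436],[290,472]]),("sl4",[[185,354],[150,402],[195,462],[272,371],[312,420],[303,464]]),("sl6",[[193,355],[150,402],[195,462],[271,374],[316,418],[312,457]])):
    P=np.array([[580,259],[541,287],[518,240],[491,284],[464,238],[471,188]],float) if c is None else onz(s,np.array(c)/3-.33+[290,120],.023)[:,:2]*1000
    d=P-[523,226];print(n,sorted(zip((np.degrees(np.arctan2(d[:,1],d[:,0]))%360).round(),np.hypot(*d.T).round())))
for z in(.015,):print((proj(s,[.5634,.2607,z])[0]-[290,120])*3+1)
E
```

```text
init [(np.float64(30.0), np.float64(66.0)), (np.float64(74.0), np.float64(64.0)), (np.float64(110.0), np.float64(15.0)), (np.float64(119.0), np.float64(66.0)), (np.float64(169.0), np.float64(60.0)), (np.float64(216.0), np.float64(64.0))]
sl1 [(np.float64(55.0), np.float64(64.0)), (np.float64(94.0), np.float64(70.0)), (np.float64(137.0), np.float64(71.0)), (np.float64(189.0), np.float64(70.0)), (np.float64(249.0), np.float64(68.0)), (np.float64(277.0), np.float64(37.0))]
sl2 [(np.float64(68.0), np.float64(66.0)), (np.float64(109.0), np.float64(72.0)), (np.float64(150.0), np.float64(71.0)), (np.float64(207.0), np.float64(66.0)), (np.float64(284.0), np.float64(63.0)), (np.float64(334.0), np.float64(54.0))]
sl3 [(np.float64(68.0), np.float64(66.0)), (np.float64(107.0), np.float64(72.0)), (np.float64(149.0), np.float64(72.0)), (np.float64(209.0), np.float64(68.0)), (np.float64(286.0), np.float64(63.0)), (np.float64(353.0), np.float64(56.0))]
sl4 [(np.float64(80.0), np.float64(69.0)), (np.float64(120.0), np.float64(71.0)), (np.float64(166.0), np.float64(72.0)), (np.float64(228.0), np.float64(72.0)), (np.float64(286.0), np.float64(63.0)), (np.float64(353.0), np.float64(56.0))]
sl6 [(np.float64(89.0), np.float64(72.0)), (np.float64(121.0), np.float64(75.0)), (np.float64(165.0), np.float64(68.0)), (np.float64(223.0), np.float64(70.0)), (np.float64(286.0), np.float64(63.0)), (np.float64(353.0), np.float64(56.0))]
[249.0834472 477.1716009]
```

Tracking order-preserving along the wall, each ball advanced with every pass (30→89°, 74→121°, 119→165°, 169→223°, 216→286°, and the middle ball went to 353°). That is over 50 mm each, so the stirring is done. The head leaned under load here, so I'll back off, lift out, and check the stirrer's tilt.

Request:
{"api": "drive_tool", "payload": {
  "slide": [
    [3,-8,0],
    [5,-16,0],
    [5,-20,15],
    [5,-20,40],
    [5,-20,70],
    [5,-20,100],
    [5,-20,130],
    [5,-20,135],
    [5,-20,135]
  ],
  "turn": [
    [0,0,0],
    [0,0,0],
    [0,0,0],
    [0,0,0],
    [0,0,0],
    [0,0,0],
    [0,0,0],
    [0,0,0],
    [0,0,0]
  ],
  "gripper": [0,0,0,0,0,0,0,0,0]
}}

```text
t: 22.4
eef_pos: [0.5286, 0.2596, 0.337]
tool_rot: [0.562, -0.431, 0.565, 0.422]
contact_force: [-0.3, 0.8, -2.4]
gripper_width: 0.193
```

```bash
cat > tilt.py <<'E'
import sys
from station import bot
from h import *
n=sys.argv[1]
a=bot.read_camera("scene");b=bot.read_camera("top");o=bot.get_obs();e=o["eef_pos"]
pickle.dump((a,b,e),open("tilt.pkl","wb"))
print((e*1000).round(1),o["tool_rot"].round(3),o["gripper_width"])
for c,t,f in((a,"s",4),(b,"t",4)):
    P=proj(c,[e+[0,0,-z] for z in(.1856,.1356,.0206,.0126)])
    x0,y0=(P.mean(0)-[70,65]).astype(int);x0=max(x0,0);y0=max(y0,0)
    im=cv2.resize(c["color"][y0:y0+140,x0:x0+150,::-1],None,fx=f,fy=f,interpolation=cv2.INTER_CUBIC)
    for p in P: cv2.circle(im,tuple(((p-[x0,y0]+.5)*f).astype(int).tolist()),2,(0,0,255),-1)
    cv2.imwrite(f"pics/{t}tilt{n}.png",im);print(t,x0,y0,P.round(1).tolist())
E
python3 tilt.py 1
```

```text
[527.6 258.9 334.4] [ 0.561 -0.431  0.567  0.422] 0.19734097385070906
s 333 133 [[390.7, 231.8], [396.9, 216.1], [413.4, 173.7], [414.6, 170.4]]
t 14 141 [[105.4, 207.5], [95.8, 207.0], [68.7, 205.9], [66.5, 205.8]]
```

View pics/stilt1.png

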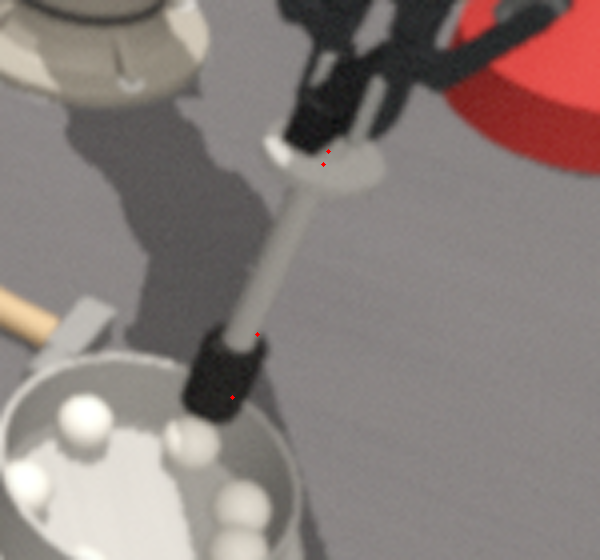

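View pics/ttilt1.png

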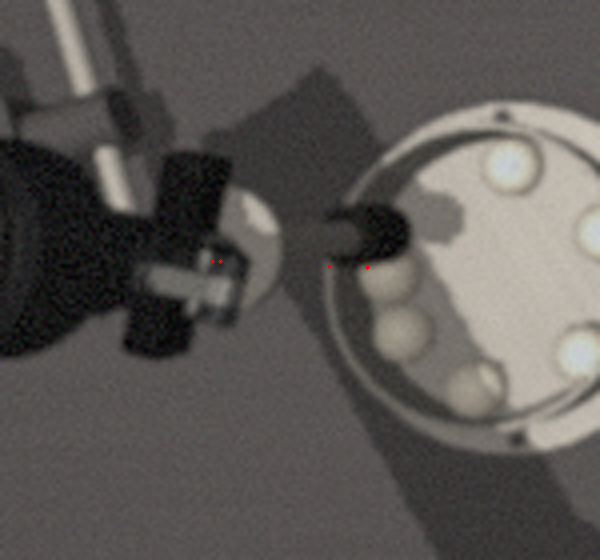

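```bash
python3 - <<'E'
from h import *
a,b,e=pickle.load(open("tilt.pkl","rb"))
X,r=tri(b,[108.5,198.5],a,[385.5,233]);print(X,r,(X-e)*1000)
# collar: scene ellipse centre crop (324,160); top?
crop(a,385,150,440,200,10,"col.png")
E
```

```text
[0.54562771 0.24982032 0.15690347] [np.float64(0.0007143377873812379), np.float64(0.0007143377873812222)] [  18.07035779   -9.12611716 -177.5083118 ]
```

View pics/col.png

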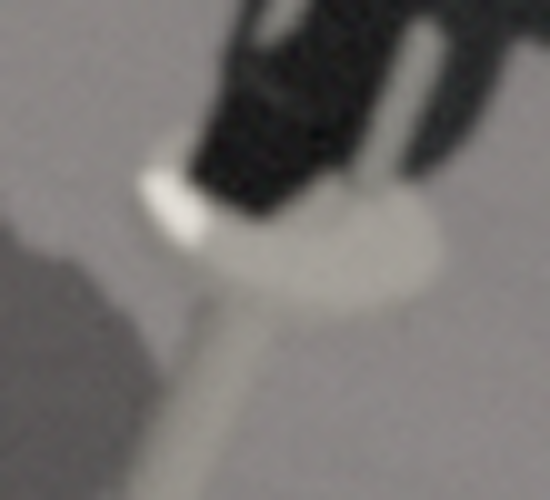

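The stirrer slipped in the pads. The tip is off by (18, -9) mm, about 0.1 rad about the jaw axis and almost nothing across it. I'll turn the tool +0.1 rad about the jaw axis to set it upright while carrying it back towards the fork mouth, then recheck.

Request:
{"api": "drive_tool", "payload": {
  "slide": [
    [-10,-42,0],
    [-20,-84,0],
    [-30,-126,0],
    [-40,-168,0],
    [-50,-210,0],
    [-60,-252,0],
    [-70,-294,0],
    [-80,-336,0],
    [-90,-378,0],
    [-100,-420,0]
  ],
  "turn": [
    [0.003,0.01,0],
    [0.007,0.025,0],
    [0.013,0.05,0],
    [0.02,0.075,0],
    [0.027,0.096,0],
    [0.027,0.096,0],
    [0.027,0.096,0],
    [0.027,0.096,0],
    [0.027,0.096,0],
    [0.027,0.096,0]
  ],
  "gripper": [0,0,0,0,0,0,0,0,0,0],
  "squeeze": 120
}}

```text
t: 23.5
eef_pos: [0.4261, -0.1623, 0.3331]
tool_rot: [0.538, -0.402, 0.588, 0.451]
contact_force: [1.5, -0.5, -4.1]
gripper_width: 0.19
```

Request:
{"api": "drive_tool", "payload": {
  "slide": [
    [-5,-20,0],
    [-9,-37,0],
    [-9,-37,0],
    [-9,-37,0]
  ],
  "turn": [
    [0,0,0],
    [0,0,0],
    [0,0,0],
    [0,0,0]
  ],
  "gripper": [0,0,0,0]
}}

```text
t: 23.9
eef_pos: [0.4167, -0.1986, 0.3321]
tool_rot: [0.538, -0.402, 0.588, 0.451]
contact_force: [-0.8, 0.6, -2.8]
gripper_width: 0.189
```

```bash
python3 tilt.py 2
```

```text
[ 417.2 -198.   332.4] [ 0.537 -0.402  0.588  0.451] 0.1860492422500567
s 174 49 [[245.0, 145.6], [244.6, 130.7], [243.5, 92.5], [243.5, 89.6]]
t 261 193 [[323.7, 253.5], [327.3, 255.8], [337.6, 262.6], [338.4, 263.1]]
```

View pics/stilt2.png

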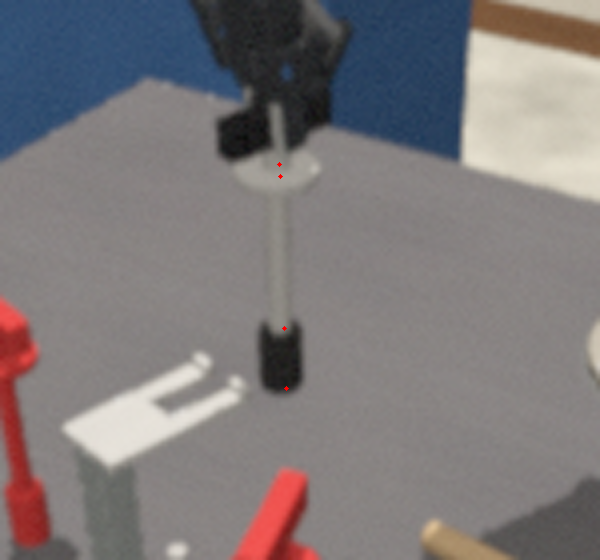

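View pics/ttilt2.png

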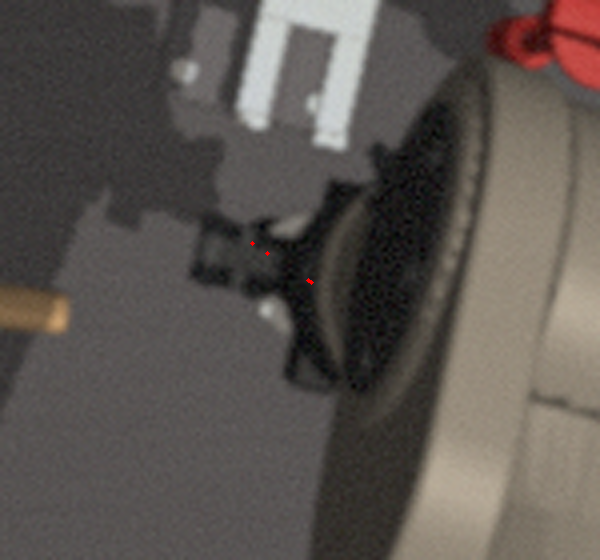

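The stirrer is upright again: in the scene view the axis runs from the collar at (276,172) to the head bottom at (282,388), parallel to the predicted line. I'll refine the seat from the now-visible fork.

```bash
python3 - <<'E'
from h import *
a,b,e=pickle.load(open("tilt.pkl","rb"))
crop(b,310,180,370,240,10,"fk.png");crop(a,180,125,250,175,10,"fks.png")
E
```

```text
(no output)
```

View pics/fk.png

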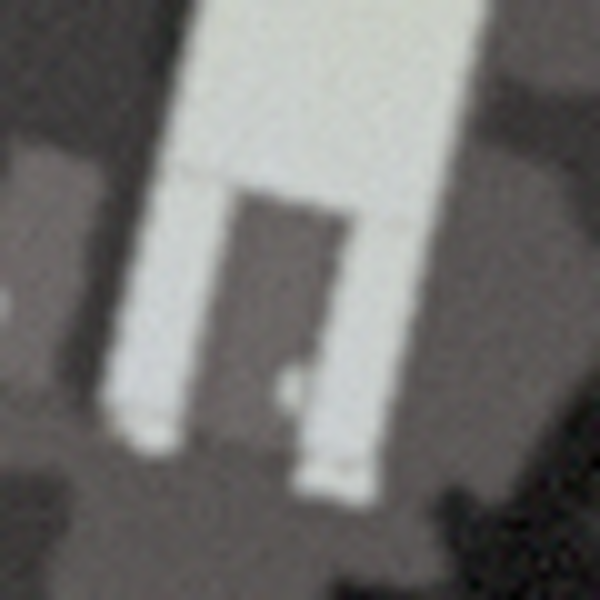

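View pics/fks.png

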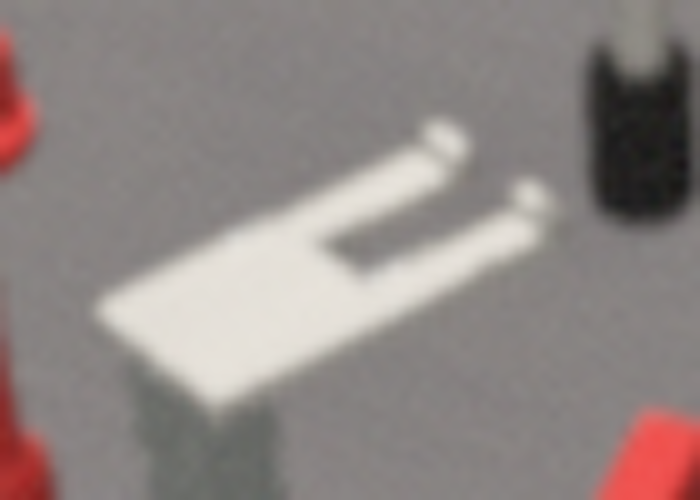

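```bash
python3 - <<'E'
from h import *
a,b,e=pickle.load(open("tilt.pkl","rb"))
A=onz(b,[[338.9,199.5]],.185)[0];S=onz(a,[[213.7,150.5]],.185)[0];N=onz(b,[[333.4,226.5]],.188)[0]
ax=A-N;L=np.hypot(*ax[:2]);u=ax[:2]/L
print("closed end",A,S,"mouth",N,"len(56)",L,"ang",np.degrees(np.arctan2(u[1],u[0])));
for Q in(A,S):print("seat",Q[:2]-.013*u)
print("seat from mouth",N[:2]+.043*u)
# collar now: scene collar ellipse center, stirrer axis at head top (rod/head junction) px
crop(a,225,70,265,150,8,"st.png")
E
```

```text
closed end [ 0.52808052 -0.22748388  0.185     ] [ 0.52644521 -0.22499077  0.185     ] mouth [ 0.4742552  -0.21369785  0.188     ] len(56) 0.05556275632098544 ang -14.366079723396192
seat [ 0.51548703 -0.22425837]
seat [ 0.51385171 -0.22176526]
seat from mouth [ 0.5159106  -0.22436686]
```

View pics/st.png

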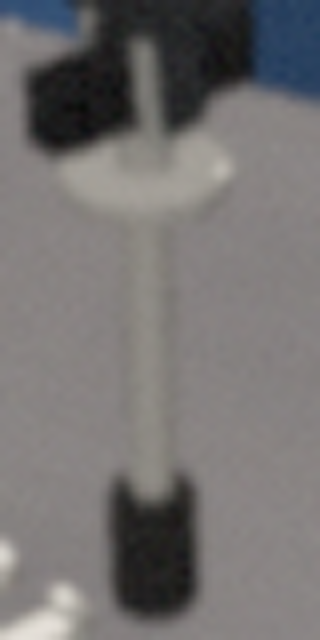

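The seat at (515.2, -223.8) from the top view agrees with the seated TCP recorded at the grasp. Going down in front of the fork mouth.

Request:
{"api": "drive_tool", "payload": {
  "slide": [
    [4,-2,-25],
    [4,-2,-50],
    [4,-2,-75],
    [4,-2,-95],
    [4,-2,-108],
    [4,-2,-112],
    [4,-2,-112],
    [4,-2,-112]
  ],
  "turn": [
    [0,0,0],
    [0,0,0],
    [0,0,0],
    [0,0,0],
    [0,0,0],
    [0,0,0],
    [0,0,0],
    [0,0,0]
  ],
  "gripper": [0,0,0,0,0,0,0,0]
}}

```text
t: 24.8
eef_pos: [0.4219, -0.2, 0.2212]
tool_rot: [0.538, -0.403, 0.587, 0.451]
contact_force: [0.7, -0.1, -1.4]
gripper_width: 0.192
```

```bash
python3 tilt.py 3
```

```text
[ 421.9 -200.1  221.3] [ 0.538 -0.403  0.587  0.451] 0.19090781284621025
s 173 84 [[244.4, 175.8], [244.0, 163.0], [243.0, 130.1], [242.9, 127.6]]
t 254 185 [[317.9, 247.0], [320.8, 248.8], [328.7, 253.6], [329.3, 254.0]]
```

View pics/stilt3.png

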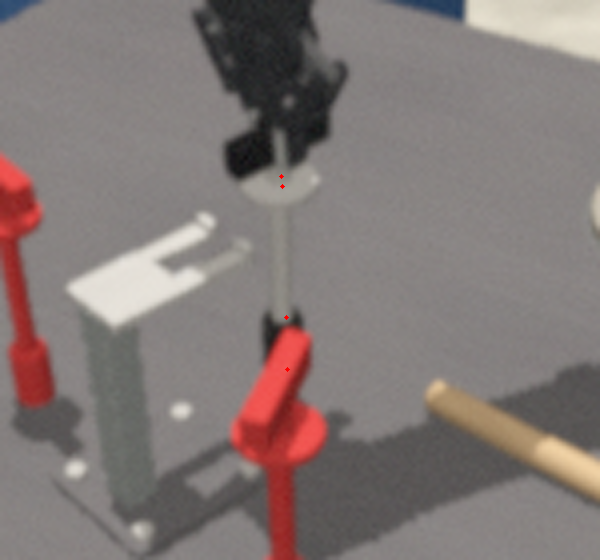

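Upright, with the collar above the prong level. Sliding in along the slot.

Request:
{"api": "drive_tool", "payload": {
  "slide": [
    [10,-3,0],
    [20,-5,0],
    [30,-8,0],
    [40,-10,0],
    [50,-13,0],
    [60,-15,0],
    [70,-18,0],
    [80,-21,0],
    [88,-23,0],
    [91.5,-23.5,0]
  ],
  "turn": [
    [0,0,0],
    [0,0,0],
    [0,0,0],
    [0,0,0],
    [0,0,0],
    [0,0,0],
    [0,0,0],
    [0,0,0],
    [0,0,0],
    [0,0,0]
  ],
  "gripper": [0,0,0,0,0,0,0,0,0,0]
}}

```text
t: 25.9
eef_pos: [0.5144, -0.2239, 0.2212]
tool_rot: [0.538, -0.403, 0.587, 0.451]
contact_force: [0.6, 0.1, -2.9]
gripper_width: 0.186
```

Request:
{"api": "drive_tool", "payload": {
  "slide": [
    [0,0,0],
    [0,0,0]
  ],
  "turn": [
    [0,0,0],
    [0,0,0]
  ],
  "gripper": [0,0]
}}

```text
t: 26.1
eef_pos: [0.5141, -0.2239, 0.2212]
tool_rot: [0.538, -0.403, 0.588, 0.451]
contact_force: [0.6, 0.5, -3.3]
gripper_width: 0.191
```

```bash
python3 tilt.py 4;python3 -c "
from station import bot;o=bot.get_obs();print(o['contact_force'],o['torque'])"
```

```text
[ 513.9 -223.8  221.2] [ 0.538 -0.403  0.587  0.451] 0.19114719903962454
s 148 97 [[220.8, 189.9], [219.5, 176.9], [216.4, 143.5], [216.2, 140.9]]
t 263 141 [[326.4, 207.7], [329.7, 207.4], [338.8, 206.4], [339.5, 206.4]]
[-0.07073086 -0.6587537  -2.72940369] [-0.02735638 -0.14765724 -0.00167842]
```

View pics/stilt4.png

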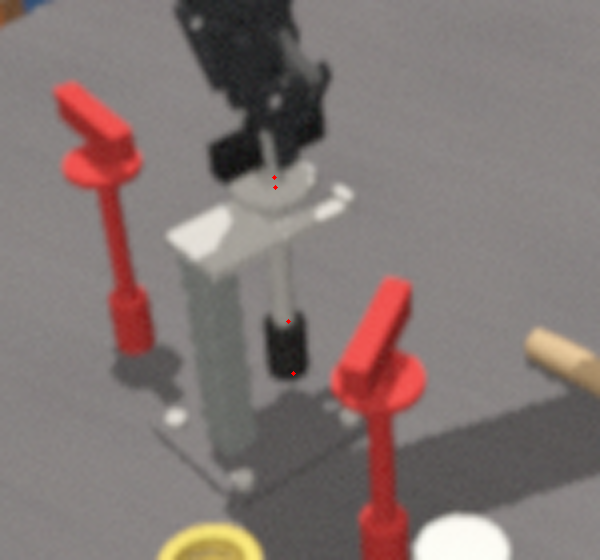

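The rod is in the slot with no contact force. Lowering gently.

Request:
{"api": "drive_tool", "payload": {
  "slide": [
    [0,0,-4],
    [0,0,-8],
    [0,0,-11],
    [0,0,-13],
    [0,0,-14],
    [0,0,-14]
  ],
  "turn": [
    [0,0,0],
    [0,0,0],
    [0,0,0],
    [0,0,0],
    [0,0,0],
    [0,0,0]
  ],
  "gripper": [0,0,0,0,0,0]
}}

```text
t: 26.8
eef_pos: [0.5139, -0.2238, 0.2071]
tool_rot: [0.538, -0.403, 0.588, 0.451]
contact_force: [-1.0, 0.1, -3.0]
gripper_width: 0.191
```

Request:
{"api": "drive_tool", "payload": {
  "slide": [
    [0,0,-1],
    [0,0,-2],
    [0,0,-2]
  ],
  "turn": [
    [0,0,0],
    [0,0,0],
    [0,0,0]
  ],
  "gripper": [0,0,0]
}}

```text
t: 27.1
eef_pos: [0.5141, -0.2241, 0.2063]
tool_rot: [0.538, -0.403, 0.587, 0.451]
contact_force: [-3.3, 1.4, 5.9]
gripper_width: 0.188
```

Resting on the prongs: the force went from -3 to +6 N. Release.

Request:
{"api": "drive_tool", "payload": {
  "slide": [
    [0,0,0],
    [0,0,0],
    [0,0,0],
    [0,0,0],
    [0,0,0],
    [0,0,0],
    [0,0,0],
    [0,0,0]
  ],
  "turn": [
    [0,0,0],
    [0,0,0],
    [0,0,0],
    [0,0,0],
    [0,0,0],
    [0,0,0],
    [0,0,0],
    [0,0,0]
  ],
  "gripper": [0.25,0.35,0.5,0.7,0.9,1,1,1],
  "squeeze": 30
}}

```text
t: 27.9
eef_pos: [0.5141, -0.2241, 0.2063]
tool_rot: [0.538, -0.403, 0.587, 0.451]
contact_force: [-0.3, -0.1, 0.2]
gripper_width: 1.004
```

```bash
python3 tilt.py 5
```

```text
[ 514.1 -224.1  206.3] [ 0.538 -0.403  0.587  0.451] 1.0035926196238774
s 148 102 [[221.0, 193.6], [219.8, 180.8], [216.7, 148.1], [216.5, 145.6]]
t 262 142 [[325.6, 207.8], [328.8, 207.4], [337.6, 206.5], [338.3, 206.4]]
```

View pics/stilt5.png

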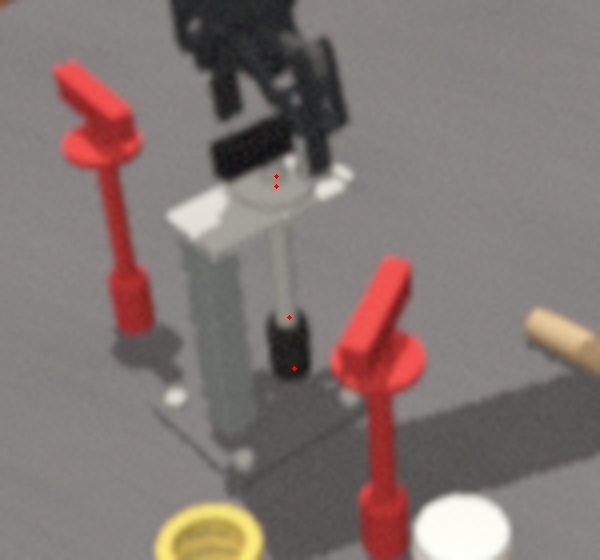

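The stirrer hangs seated, with the fingers clear on both sides. Retreating straight up, then back over the bench.

Request:
{"api": "drive_tool", "payload": {
  "slide": [
    [0,0,15],
    [0,0,35],
    [0,0,60],
    [0,0,95],
    [0,0,130],
    [0,45,140],
    [0,90,140],
    [0,135,140],
    [0,180,140],
    [0,225,140]
  ],
  "turn": [
    [0,0,0],
    [0,0,0],
    [0,0,0],
    [0,0,0],
    [0,0,0],
    [0,0,0],
    [0,0,0],
    [0,0,0],
    [0,0,0],
    [0,0,0]
  ],
  "gripper": [1,1,1,1,1,1,1,1,1,1]
}}

```text
t: 29.0
eef_pos: [0.5139, 0.0024, 0.3478]
tool_rot: [0.539, -0.403, 0.587, 0.451]
contact_force: [1.3, -0.2, -0.6]
gripper_width: 1.0
```

Request:
{"api": "drive_tool", "payload": {
  "slide": [
    [0,0,0],
    [0,0,0],
    [0,0,0]
  ],
  "turn": [
    [0,0,0],
    [0,0,0],
    [0,0,0]
  ],
  "gripper": [1,1,1]
}}

```text
t: 29.3
eef_pos: [0.514, 0.0009, 0.3486]
tool_rot: [0.539, -0.403, 0.587, 0.45]
contact_force: [-0.2, -1.2, -0.1]
gripper_width: 0.998
```

```bash
python3 - <<'E'
from station import bot
from h import *
for n in("scene","top"):
    c=bot.read_camera(n);pickle.dump(c,open(n+"9.pkl","wb"));cv2.imwrite(f"pics/{n}9.png",c["color"][:,:,::-1])
s,t=load("scene9"),load("top9")
crop(t,285,150,385,240,7,"t9.png");crop(s,150,105,270,225,5,"s9.png")
print(bot.get_obs()["contact_force"])
E
```

```text
[ 0.01908626 -0.26963261 -0.29750594]
```

View pics/top9.png

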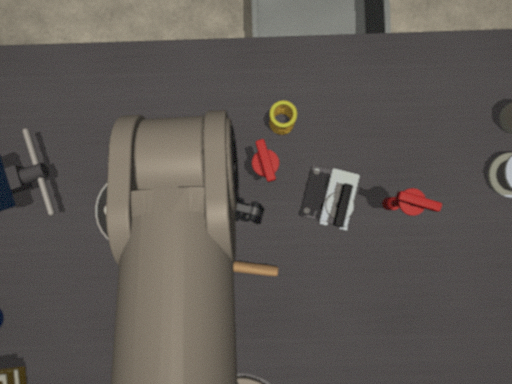

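View pics/s9.png

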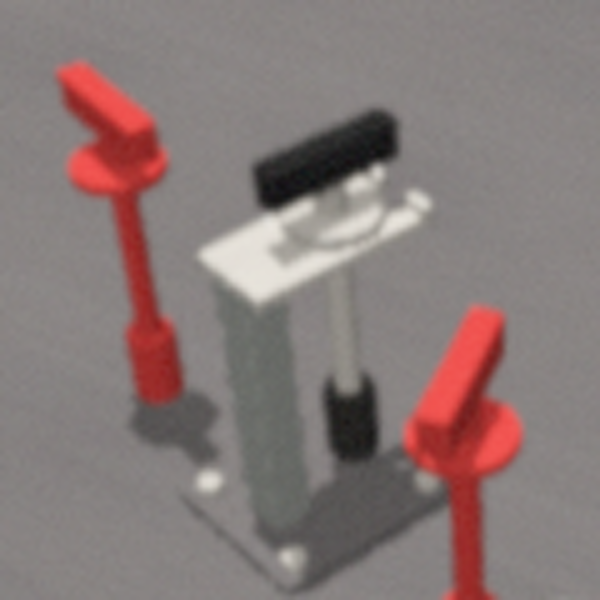

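View pics/scene9.png

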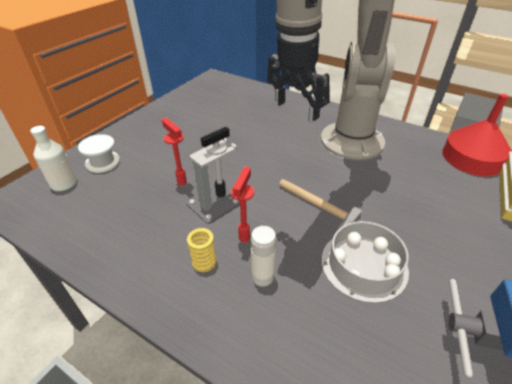

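The stirrer looks the same as at the start and the bystanders are in place. I count five balls for sure, so I'll enlarge to find the sixth.

```bash
python3 -c "
from h import *
crop(load('scene9'),310,210,420,310,6,'sp9.png')"
```

Request:
{"api": "drive_tool", "payload": {
  "slide": [
    [0,-50,20],
    [0,-100,40],
    [0,-150,60],
    [0,-200,80],
    [0,-200,80]
  ],
  "turn": [
    [0,0,0],
    [0,0,0],
    [0,0,0],
    [0,0,0],
    [0,0,0]
  ],
  "gripper": [1,1,1,1,1]
}}

```text
t: 29.9
eef_pos: [0.5123, -0.2069, 0.4306]
tool_rot: [0.542, -0.401, 0.589, 0.445]
contact_force: [0.2, -0.8, 0.6]
gripper_width: 0.999
```

```bash
python3 - <<'E'
from station import bot
from h import *
c=bot.read_camera("top");pickle.dump(c,open("top10.pkl","wb"));crop(c,85,155,195,265,5,"p10.png")
E
```

```text
(no output)
```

View pics/sp9.png

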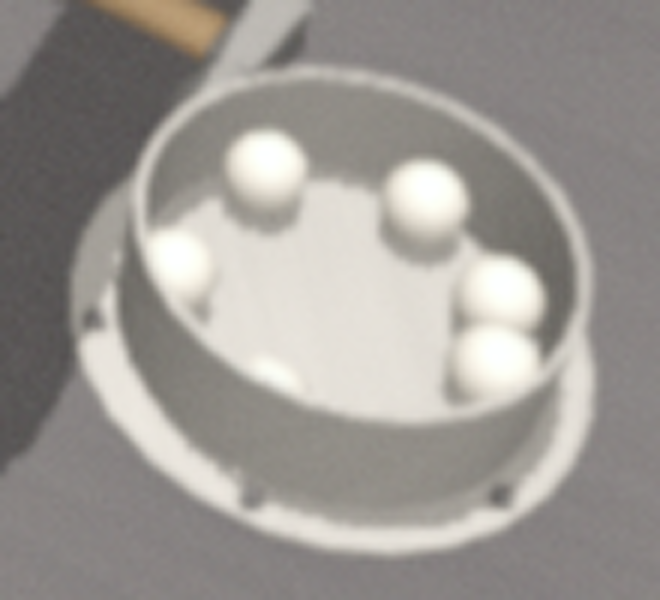

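View pics/p10.png

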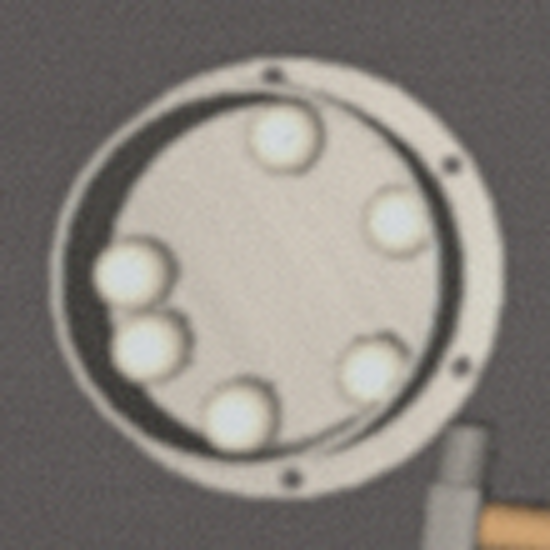

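The top view shows all six balls inside the wall. Compared with the start crop, the stirrer's pose differs by less than a pixel. Handing in.

```bash
python3 -c "
from station import bot
o=bot.get_obs();print(o['t'],o['eef_pos'],o['joint_vel'].round(3));print(bot.hand_in())"
```

```text
29.95 [ 0.5123287  -0.20760204  0.4307526 ] [-0.044 -0.013 -0.05   0.056 -0.006 -0.024 -0.076]
the job is handed in; nothing more can be done
None
```

I took the stirrer off the fork, stirred about 2¾ turns anticlockwise with the head roughly 9 mm above the pan floor, hung it back by its collar, and handed in at about 30 s.

**Stirring:** I kept to a radius of about 42 mm, then added a short extra sweep at about 55 mm. The head tended to squeeze past balls lying against the wall, nudging them about 20 mm per pass. It slipped about 0.1 rad in the grip during that extra sweep, which I corrected before hanging it back.

**Last checks:**
- **Stirrer:** in the scene camera it looks the same as at the start, hanging upright in the fork.
- **Balls:** all six are in the pan.
- **Bystanders:** the spray can, mallet and spring show no visible movement in the pictures.
- **Robot:** the gripper was clear of everything.

**Less certain:** that at least four balls moved over 25 mm. The balls look alike, and only two of their final spots are more than 25 mm from every starting spot. For the other four I rely on following the balls' order along the wall from picture to picture, which gives each about 50 mm or more.

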